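Lever up a printer chassis and shim its foot

ROBOT

A 7-joint arm with a two-finger parallel gripper is mounted at the origin on the work surface. World frame = base frame: x ahead of the robot, y to its left, z up, the work surface at z = 0. Lengths are in m, angles in degrees, forces in N, time in s.
With the tool pointing down it reaches from about 0.425 to 0.875 m from the base axis. Payload 4.7 kg.
Tool frame: the origin (TCP) lies at the very end of the fingers, on their centre line; the grasp point (between the pads) lies 19 mm behind it (env.grasp_offset is the distance from the TCP to the grasp point, in m); z points along the fingers, y is the line along which they close (so a half turn about z gives the same grasp; the last joint's range is limited). The gripper opens to 87 mm and grips with 3 to 60 N. Pads are 19 mm wide; open, the fingers measure 117 mm over their backs; the gripper's body (75 mm by 190 mm) begins 51 mm behind the grasp point.
Start: joints at [64.349, 18.392, -4.016, 83.108, 1.295, 78.541, -3.26], TCP at [0.29, -0.582, 0.223] pointing down, gripper open.
Joint ranges: [-163.93, 163.93], [-17.29, 119.83], [-79.2, 71.16], [3.27, 140.29], [-89.18, 269.18], [5.43, 117.66], [-154.24, 154.24]. Speed limits (degrees/s): [147.25, 147.25, 180, 180, 180, 180, 180].

INTERFACE

Orientations are given as [roll, pitch, yaw] about the fixed x, y, z axes, in that order (R = Rz(yaw) Ry(pitch) Rx(roll)).
In Python, from cell import env gives the robot as it stands. The module is installed in compiled form; this text tells all that it offers.
- The arm moves only by the tool drive_tool, never from a script. Its argument "moves" is one flat list of numbers, 5 for each row, row after row: the shift along the tool's x, y, z in units of 40 mm (1.0 is 40 mm), then the turn about the tool's z in units of 10 degrees (1.0 is 10 degrees), then the finger opening in mm, from 0 to 87. A call has 1 to 5 rows; each row is the pose to reach, as a shift and turn from the pose commanded when the call began, along the tool's axes at that moment; what a row does not reach only later rows make up. A row lasts 1/8 s, in which the tool goes at most 62.5 mm and 10.7 degrees, less where a joint would pass 70% of its speed; a pose out of reach is approached as far as the arm can. A call with a gripper value outside its range is refused whole. The fingers move at their own pace and stop on an object; "squeeze" is the grip in N (left out, the last holds). Time passes only in rows, so rows that repeat a pose let the fingers close. It gives the time, the measured TCP pose, the force, the opening and the grip force at its end, in the units of the state.
- env.get_obs(): the state, without advancing time (a new reading comes with each control period).
- env.read_camera(name): name is "side" or "top" or "wrist"; returns (picture, depth): 400x640x3 uint8, red, green, blue; 400x640 float32, m along the optical axis (not along the pixel's ray), 0 where there is no reading.
- env.camera_model(name): a dict with "K" (3x3 intrinsics, pixels), "rvec" (rotation vector, rad) and "tvec" (3), from world to camera coordinates, as OpenCV has them; the wrist camera has in their place "tool_from_camera" (4x4, takes a point from camera to tool coordinates, whose origin is the TCP and whose axes are the flange's). Camera axes: x right, y down, z forward; pixel columns grow to the right and rows downward; lengths in m; the calibration is good to about 2 mm. A picture is of the moment at which its call begins: read the wrist's pose just before it. camera_model takes no time and is no camera call.
- env.sign_off(): hands the job in; it is judged then, once.
The state is a dict: "time_s": time; "qpos": joint angles; "joint_velocities": joint speeds; "effort": joint torques, N m; "tool_pos": TCP position; "tool_rot": TCP orientation; "force": force on the tool from outside, world axes, zero at the start; "wrist_torque": the same for the moment, N m; "grip_width": finger opening in m; "grasp_force": force on a finger pad.
Only numpy, scipy, OpenCV 4.12 (cv2) and the standard library are available. Lean on these libraries where they do the work, as an engineer would, in place of code of your own. Each camera call takes 0.05 s, during which the arm holds its last target. There are 200 camera calls.

TASK

The front foot of the heavy printer chassis needs packing up. Lever the front edge up with the loose pry bar over the steel fulcrum block, tuck the bar's handle end under the arm of the catch post so that it stays up, and slide the steel shim under the foot so that the whole foot will stand on it. Then take hold of the bar, free it from the catch and let the chassis down gently onto the shim, never letting it drop; leave the bar loose, and do not knock over the turned spindle or the flange standing nearby.

Things in the scene. Friction and masses are not known exactly. Their poses are not given: they have to be found in the camera images.
- bracket: Two fixed steel hinge brackets behind the chassis. Origin on the table under the middle of the chassis' front edge (the brackets stand 222 mm further along +x). +x: level, from the front edge into the chassis; z up. Edge, fulcrum and catch follow each other along -x: the pry lane is at about y = -50 mm, the foot's and shim's lane at y = +50 mm.
- chassis: Heavy white printer tray (5 to 7 kg, 30 N at its front edge), 220 x 200 mm, top 66 mm up, hinged at the rear: the front tips up and falls back if let go. Origin on the hinge axis, 220 mm behind the front edge, 55 mm up; axes as the bracket's when level. The bed begins 70 mm behind the edge. Tips 0.095 rad (edge 21 mm up) when the bar is in the catch, 0.056 rad on the shim.
- pry_edge (a point): Lower outer edge, in the pry lane, of the apron (10 mm thick) that hangs down all along the chassis' front edge: 36 mm above the table when level; moves with the chassis. Behind the apron the underside is 50 mm above the table, open for the bar's tip.
- foot (a point): Centre of the underside of the single dark steel front foot, 30 mm (x) by 40 mm (y), 50 mm tall, on the table at the start; its middle is 28 mm behind the front edge. Moves with the chassis and has its axes (x inwards).
- fulcrum_top (a point): Top of the fixed fulcrum block, a steel block 34 mm by 70 mm with a rounded ridge (radius 10 mm) along y, about 50 mm in front of the pry edge. This point is the middle of the ridge, 44 mm above the table. x points towards the chassis.
- catch_arm (a point): Underside of the level arm of the fixed catch, 32 mm above the table, about 225 mm in front of the fulcrum. The arm is 14 mm wide (x), 10 mm thick; its free end is 27 mm from this point on the +y side, its 60 mm tall post has its near face 30 mm away on the -y side. The bar's tail goes under the arm from the +y side.
- bar: Loose steel pry bar, 320 x 22 x 12 mm, flat underneath, 0.45 kg. Origin: middle of its underside; +x to the tip, whose last 55 mm is 7 mm thick. Rubber grip, 24 mm wide, 22 mm tall, over x = -120 to -10 mm; bare tail x = -160 to -120 mm. With the tip 25 mm behind the front edge the fulcrum is under x = +85 mm and the catch over x = -140 mm; 10 to 20 N down on the grip lifts the chassis.
- shim: Loose steel shim, 120 mm long (x), 44 mm wide, 10 mm thick, 0.4 kg, with an upstanding tail 10 mm thick and 40 mm tall across its -x end (middle at x = -55 mm). Origin at the middle of its underside; +x towards the nose, which goes under the foot.
- shim_nose (a point): Middle of the shim's nose edge at its underside, 60 mm along +x from the shim's origin.
- spindle: Bystander: turned steel spindle standing upright, 44 mm across at the foot, 110 mm tall, left of the shim's lane. Origin under its centre.
- flange: Bystander: turned steel flange, 70 mm across, 35 mm tall, on the far side of the pry lane. Origin under its centre.
Things that resemble listed ones, but are neither listed nor needed, are in the scene too. What is shaped like the shim but blue or turquoise is not meant.

How it is judged:
By the outcome, as a careful person would: the job done as asked, in the order asked, and still so for the second after the job is handed in, with the robot touching nothing.
It also fails if it takes over 72 s, if anything falls off the work surface, if the arm or the gripper's body presses on something with over 40 N, if the wrist force passes 120 N, or if a joint passes its speed limit or range.

## Working session

There is one attempt and no reset: what is moved stays moved. The work goes in short steps, Python scripts to look and compute and a tool call to move; the robot and the scene stay as the last step left them, time stands still between calls to the robot, and variables do not carry over. Pictures are saved under pics/ and viewed, at most 13 in all, crops included, and the job is handed in when it is done.

Besides the shell and the picture viewer there is one more tool, called after "Emit:" by a JSON object that holds its "api" and its "payload", one argument or row to a line. drive_tool: Moves the arm, as the interface text tells. Its arguments: {"type":"object","properties":{"moves":{"type":"array","items":{"type":"number"}},"squeeze":{"type":"number"}},"required":["moves"]}

```bash
mkdir -p pics; ls
cat > h.py <<'E'
import numpy as np, cv2
from cell import env
from scipy.spatial.transform import Rotation as R
def cam(n):
    m=env.camera_model(n); K=np.array(m["K"])
    if n=="wrist":
        o=env.get_obs(); T=np.eye(4); T[:3,:3]=R.from_euler('xyz',o["tool_rot"],degrees=True).as_matrix(); T[:3,3]=o["tool_pos"]
        return K,T@np.array(m["tool_from_camera"])
    T=np.eye(4); T[:3,:3]=cv2.Rodrigues(np.array(m["rvec"],float))[0]; T[:3,3]=np.ravel(m["tvec"])
    return K,np.linalg.inv(T)
def shot(n,name):
    K,T=cam(n); p,d=env.read_camera(n)
    cv2.imwrite(f"pics/{name}.png",p[:,:,::-1]); np.savez(f"pics/{name}.npz",p=p,d=d,K=K,T=T)
def load(name): return np.load(f"pics/{name}.npz")
def world(f,u,v,z=None):
    K,T,d=f["K"],f["T"],f["d"]
    r=np.array([(u-K[0,2])/K[0,0],(v-K[1,2])/K[1,1],1.])
    if z is None: s=np.median(d[int(v)-1:int(v)+2,int(u)-1:int(u)+2])
    else: s=(z-T[2,3])/(T[:3,:3]@r)[2]
    return T[:3,:3]@(r*s)+T[:3,3]
def cloud(f):
    K,T,d=f["K"],f["T"],f["d"]; v,u=np.indices(d.shape)
    P=np.stack([(u-K[0,2])/K[0,0]*d,(v-K[1,2])/K[1,1]*d,d],-1)
    return P@T[:3,:3].T+T[:3,3]
def crop(name,u0,u1,v0,v1,k,out):
    i=cv2.imread(f"pics/{name}.png")[v0:v1,u0:u1]; cv2.imwrite(f"pics/{out}.png",cv2.resize(i,None,fx=k,fy=k,interpolation=cv2.INTER_CUBIC))
E
python3 - <<'E'
from h import *
shot("top","top0"); shot("side","side0")
o=env.get_obs(); print(o)
for n in("top","side"):
    f=load(n+"0"); print(f["K"],f["T"].round(3))
i=np.vstack([cv2.imread("pics/top0.png"),cv2.imread("pics/side0.png")]);print(i.shape)
E
```

```text
pics
{'time_s': 0.1, 'qpos': array([64.3505156 , 18.43647137, -4.01518636, 83.16647632,  1.29622202,
       78.54258752, -3.2603473 ]), 'joint_velocities': array([ 0.02430005,  0.01286193,  0.04428486, -0.06851906, -0.06273057,
       -0.01628325,  0.05851585]), 'effort': array([-2.00592845e-04, -4.92574382e+01, -4.05581295e-01, -3.13397670e+01,
       -6.39348105e-02,  3.95801570e-02,  9.38868311e-05]), 'tool_pos': array([ 0.2893201 , -0.58150714,  0.22156464]), 'tool_rot': array([-1.79899764e+02,  6.76638567e-03,  2.64586222e+01]), 'force': array([ 0.43167858,  0.12216202, -0.77430074]), 'wrist_torque': array([ 0.0254491 , -0.04851439, -0.03091863]), 'grasp_force': 0.0, 'grip_width': 0.08671541224949057}
[[369.0596276    0.         316.0284502 ]
 [  0.         369.0596276  208.11346584]
 [  0.           0.           1.        ]] [[-0.026 -0.996  0.084  0.355]
 [-0.999  0.025 -0.02  -0.071]
 [ 0.018 -0.085 -0.996  1.368]
 [ 0.     0.     0.     1.   ]]
[[484.91679382   0.         318.70986164]
 [  0.         484.91679382 197.23249393]
 [  0.           0.           1.        ]] [[ 0.991 -0.064  0.12   0.31 ]
 [-0.134 -0.612  0.78  -1.223]
 [ 0.023 -0.788 -0.615  0.981]
 [ 0.     0.     0.     1.   ]]
(800, 640, 3)
```

View pics/top0.png

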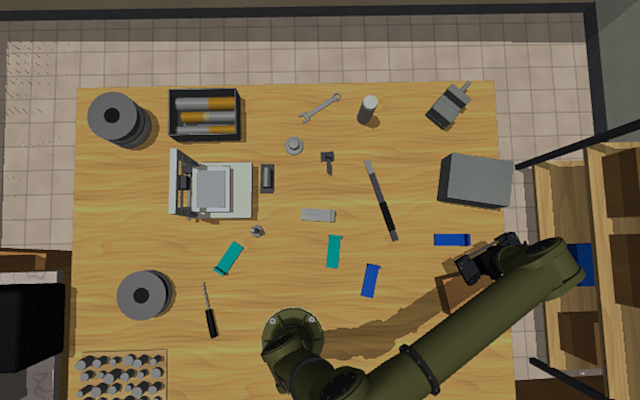

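View pics/side0.png

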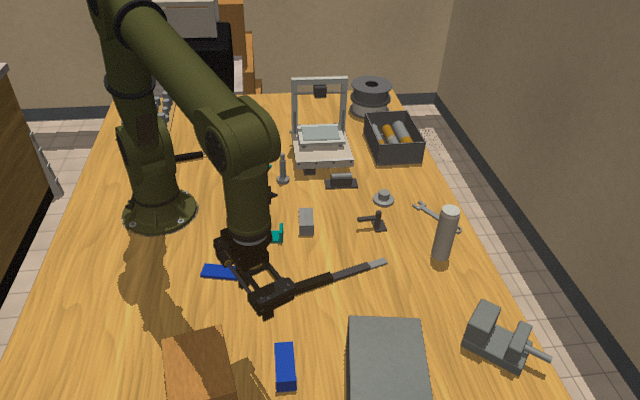

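The top view shows the chassis at (215,190) with its front facing right, the fulcrum at (267,178) and the catch at (327,160). The spindle is at (257,231), the flange at (293,145) and the bar at (380,200). The shim candidates are grey (318,215), turquoise (229,258) and (334,251), and blue (370,280) and (452,240). Grey steel fits the description. I'll confirm that in a crop.

Run:
```python
from h import *
crop("top0",235,405,130,250,4.7,"topc")
f=load("top0"); P=cloud(f)
for n,u,v in [("edge",250,190),("fulc",267,178),("shim",318,215),("bar",377,192),("flange",293,145),("spin",257,231)]:
    print(n,world(f,u,v).round(4))
```

```text
edge [0.5359 0.135  0.0634]
fulc [0.5812 0.0765 0.0425]
shim [ 0.4445 -0.1056  0.0093]
bar [ 0.5246 -0.3272  0.0105]
flange [ 0.7029 -0.0199  0.0348]
spin [0.3897 0.1113 0.069 ]
```

View pics/topc.png

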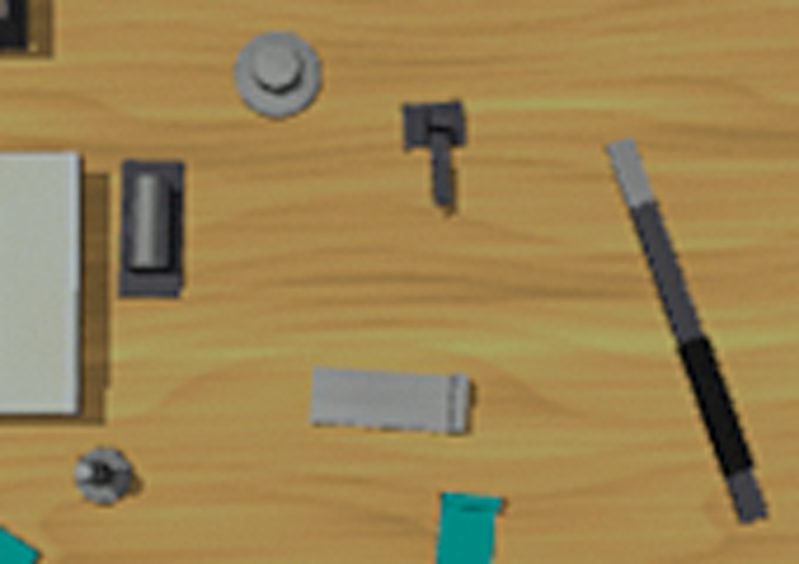

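The crop confirms it. The grey shim is at crop (390,400), with its tail on the right and its nose facing the chassis. The bar's tip is at (622,148) and its tail at (755,512). The catch arm's free end is at (445,210), towards world -x. Next I'll compute the geometry.

Run:
```python
from h import *
f=load("top0")
pts={"edgeA":(79,153,.066),"edgeB":(79,413,.066),"ridge0":(152,172,.044),"ridge1":(150,268,.044),"fbaseTL":(122,161,0.),"armfree":(443,210,.042),"armroot":(440,130,.042),
"shimNoseT":(313,368,.01),"shimNoseB":(311,424,.01),"shimTailT":(470,376,.04),"shimTailB":(467,433,.04),"bartip":(622,147,.006),"bartail":(754,514,.012),"grip0":(693,341,.022),"grip1":(740,470,.022),"spinTop":(90,470,.11),"flange":(277,75,.03)}
for n,(a,b,z) in pts.items(): print(n,world(f,235+a/4.7,130+b/4.7,z).round(4))
P=cloud(f)
def seg(x0,x1,y0,y1,z0,z1):
    m=(P[...,0]>x0)&(P[...,0]<x1)&(P[...,1]>y0)&(P[...,1]<y1)&(P[...,2]>z0)&(P[...,2]<z1); return P[m][:,:2]
for n,a in {"chassis":(.4,.7,.1,.2,.058,.075),"fulc":(.5,.68,.04,.11,.035,.05),"bar":(.36,.7,-.4,-.25,.004,.03),"shim":(.4,.5,-.19,-.04,.005,.014),"spindle":(.34,.43,.07,.15,.03,.13),"cat":(.5,.7,-.2,-.08,.03,.07)}.items():
    q=seg(*a); r=cv2.minAreaRect((q*1000).astype(np.float32)); print(n,len(q),r,np.ptp(q,axis=0),q.min(0),q.max(0))
```

```text
edgeA [0.6342 0.1271 0.066 ]
edgeB [0.4365 0.1294 0.066 ]
ridge0 [0.6227 0.0744 0.044 ]
ridge1 [0.548  0.0771 0.044 ]
fbaseTL [0.6411 0.103  0.    ]
armfree [ 0.5883 -0.1496  0.042 ]
armroot [ 0.6512 -0.1491  0.042 ]
shimNoseT [ 0.4708 -0.0456  0.01  ]
shimNoseB [ 0.4268 -0.0431  0.01  ]
shimTailT [ 0.4591 -0.1667  0.04  ]
shimTailB [ 0.4153 -0.1631  0.04  ]
bartip [ 0.6422 -0.2963  0.006 ]
bartail [ 0.3475 -0.3878  0.012 ]
grip0 [ 0.4836 -0.3435  0.022 ]
grip1 [ 0.3819 -0.3761  0.022 ]
spinTop [0.3923 0.1151 0.11  ]
flange [ 0.7005 -0.023   0.03  ]
chassis 1109 ((535.6032104492188, 164.84527587890625), (69.57701110839844, 198.06842041015625), 89.66251373291016) [0.19831771 0.07021548] [0.4364766  0.12953111] [0.63479431 0.19974659]
fulc 118 ((585.0579223632812, 80.29496765136719), (32.24404525756836, 66.69420623779297), 84.58409881591797) [0.06747944 0.03318029] [0.55154416 0.06229869] [0.6190236  0.09547898]
bar 564 ((521.1946411132812, -323.6976318359375), (325.4787292480469, 141.04725646972656), 1.70348060131073) [0.32235092 0.14334089] [ 0.36006806 -0.39484553] [ 0.68241898 -0.25150464]
shim 311 ((440.8913879394531, -111.19253540039062), (136.98855590820312, 66.62865447998047), 88.5485610961914) [0.0678207  0.13723195] [ 0.40586025 -0.17976029] [ 0.47368095 -0.04252834]
spindle 37 ((391.3324279785156, 118.35086059570312), (15.777935981750488, 17.388132095336914), 88.16506958007812) [0.01763675 0.01570728] [0.38255581 0.11049515] [0.40019255 0.12620244]
cat 87 ((630.0227661132812, -148.35397338867188), (71.93099975585938, 14.125100135803223), 2.9804446697235107) [0.0715365  0.01692757] [ 0.59441478 -0.15653131] [ 0.66595128 -0.13960374]
```

Emit:
{"api": "drive_tool", "payload": {
  "moves": [5.67, -3.38, 1.5, 0.93, 87, 5.67, -3.38, 1.5, 0.93, 87, 5.67, -3.38, 1.5, 0.93, 87, 5.67, -3.38, 1.5, 0.93, 87, 5.67, -3.38, 1.5, 0.93, 87]
}}

```text
time_s: 0.72
tool_pos: [0.4347, -0.3545, 0.1613]
tool_rot: [-179.8, -0.0, 17.6]
force: [-0.4, -0.5, 0.6]
grip_width: 0.087
grasp_force: 0.0
```

```bash
cat >> h.py <<'E'
def to(x,y,z,yaw,c=None):
    """units for a move from commanded pose c=(x,y,z,yaw) (default measured) to target"""
    o=env.get_obs()
    if c is None: c=[*o["tool_pos"],o["tool_rot"][2]]
    a=np.radians(c[3]); d=np.array([x,y,z])-c[:3]
    t=(c[3]-yaw+180)%360-180
    print("move",np.round([(d[0]*np.cos(a)+d[1]*np.sin(a))/.04,(d[0]*np.sin(a)-d[1]*np.cos(a))/.04,-d[2]/.04,t/10],3))
E
python3 - <<'E'
from h import *
o=env.get_obs(); print(o["time_s"],o["tool_pos"],o["tool_rot"],o["qpos"])
shot("wrist","w1"); print(load("w1")["T"].round(3)); print(np.array(env.camera_model("wrist")["tool_from_camera"]).round(3))
E
```

```text
0.725 [ 0.43465009 -0.35451459  0.16129928] [-1.79834571e+02 -1.34597640e-02  1.75558765e+01] [ 47.46067433  10.44916115 -12.1581945  100.23129472   2.21679669
  69.68709771 -37.7203673 ]
[[ 0.301 -0.908 -0.291  0.514]
 [-0.954 -0.288 -0.089 -0.33 ]
 [-0.003  0.304 -0.953  0.323]
 [ 0.     0.     0.     1.   ]]
[[-0.    -0.953 -0.304  0.083]
 [ 1.    -0.    -0.     0.   ]
 [ 0.    -0.304  0.953 -0.162]
 [ 0.     0.     0.     1.   ]]
```

View pics/w1.png

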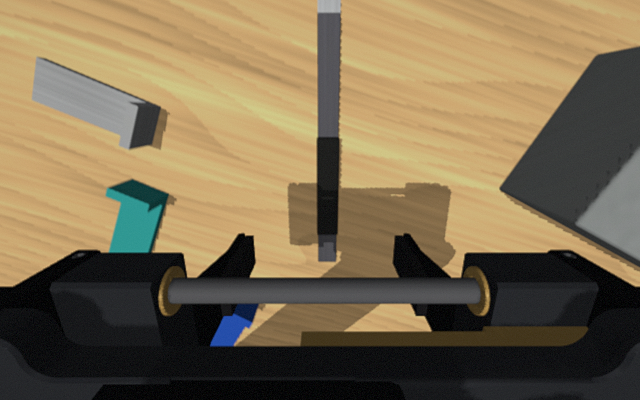

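The wrist view shows the bar running vertically. Its grip spans (329,137) to (327,235), the tail ends at (327,261), and the grey shim is at upper left with its tail block at (135,110).

Run:
```python
from h import *
f=load("w1")
a=world(f,329,137,.022);b=world(f,327.5,235,.022);c=world(f,327,261,.012);d=world(f,328.5,12,.011)
print(a,b,c,d,np.linalg.norm(a-b)); print(np.degrees(np.arctan2(*(a-b)[1::-1])),np.degrees(np.arctan2(*(d-c)[1::-1])))
g=(a+b)/2; print(g); to(g[0],g[1],.004,17.0)
```

```text
[ 0.48791072 -0.34303611  0.022     ] [ 0.38277956 -0.37509775  0.022     ] [ 0.34533021 -0.38655491  0.012     ] [ 0.59684584 -0.30762015  0.011     ] 0.10991137511934115
16.960029607985653 17.423755572898283
[ 0.43534514 -0.35906693  0.022     ]
move [-0.043  0.135  3.926  0.062]
```

Emit:
{"api": "drive_tool", "payload": {
  "moves": [0.06, 0, 2.0, 0, 60, 0.06, 0, 3.5, 0, 60, 0.06, 0, 3.95, 0, 60, 0.06, 0, 3.95, 0, 60]
}}

```text
time_s: 1.27
tool_pos: [0.4336, -0.3599, 0.0032]
tool_rot: [-179.9, 0.1, 17.1]
force: [-0.3, 0.4, -0.5]
grip_width: 0.0617
grasp_force: 0.0
```

Emit:
{"api": "drive_tool", "payload": {
  "moves": [0, 0, 0, 0, 10, 0, 0, 0, 0, 10, 0, 0, 0, 0, 10, 0, 0, 0, 0, 10],
  "squeeze": 40
}}

```text
time_s: 1.78
tool_pos: [0.4347, -0.3593, 0.0048]
tool_rot: [180.0, -0.0, 17.2]
force: [0.1, -0.0, -0.5]
grip_width: 0.0279
grasp_force: 0.0
```

Emit:
{"api": "drive_tool", "payload": {
  "moves": [0, 0, -1, 0, 10, 0, 0, -2, 0, 10, 0, 0, -3, 0, 10, 0, 0, -3, 0, 10]
}}

```text
time_s: 2.28
tool_pos: [0.4363, -0.3604, 0.1273]
tool_rot: [179.7, -0.2, 17.2]
force: [-0.1, -0.8, -4.5]
grip_width: 0.0234
grasp_force: 40.0
```

Run:
```python
from h import *
o=env.get_obs(); print(o["time_s"],o["tool_pos"],o["tool_rot"],o["force"],o["wrist_torque"],o["grip_width"])
shot("wrist","w2")
f=load("w2"); P=cloud(f)
for v in range(4,150,12): print(v,P[v,328].round(4))
```

```text
2.275 [ 0.43630669 -0.36043421  0.12727979] [ 1.79701624e+02 -1.74890903e-01  1.71601674e+01] [-0.05520093 -0.80854059 -4.51889677] [-0.1902778   0.30540661 -0.06770992] 0.023357807170134373
4 [ 0.5653 -0.3232  0.1158]
16 [ 0.5599 -0.3249  0.1166]
28 [ 0.5541 -0.3266  0.1185]
40 [ 0.5488 -0.3283  0.1183]
52 [ 0.5433 -0.33    0.1187]
64 [ 0.5377 -0.3318  0.1186]
76 [ 0.532  -0.3335  0.1182]
88 [ 0.5261 -0.3354  0.1186]
100 [ 0.5201 -0.3373  0.1188]
112 [ 0.514  -0.3392  0.1195]
124 [ 0.5078 -0.3411  0.1207]
136 [ 0.5014 -0.3431  0.1212]
148 [ 0.4949 -0.3451  0.1207]
```

Emit:
{"api": "drive_tool", "payload": {
  "moves": [0.7, -0.7, 0, -0.9, 10, 1.4, -1.4, 0, -1.9, 10, 2.1, -2.1, 0, -2.9, 10, 2.8, -2.8, 0, -3.9, 10, 3.5, -3.5, 0, -4.8, 10]
}}

```text
time_s: 2.95
tool_pos: [0.5256, -0.1823, 0.1213]
tool_rot: [-179.7, 0.0, 65.5]
force: [0.9, 0.3, -4.2]
grip_width: 0.0231
grasp_force: 40.0
```

Run:
```python
from h import *
# commanded pose estimate
a=np.radians(17.16); x=.4353+.14*np.cos(a)-.14*np.sin(a); y=-.3592+.14*np.sin(a)+.14*np.cos(a)
o=env.get_obs(); print(x,y,17.16+48,o["tool_pos"],o["tool_rot"])
to(.566,-.113,.10,83.4,(x,y,.125,65.16))
```

```text
0.5277620906363946 -0.18412641034368668 65.16 [ 0.525554   -0.18232942  0.12133158] [-1.79706132e+02  2.29908171e-02  6.54758968e+01]
move [ 2.015  0.121  0.625 -1.824]
```

Emit:
{"api": "drive_tool", "payload": {
  "moves": [1.0, 0.1, 0, -0.9, 10, 2.02, 0.12, 0.3, -1.82, 10, 2.02, 0.12, 0.62, -1.82, 10, 2.02, 0.12, 0.62, -1.82, 10]
}}

```text
time_s: 3.45
tool_pos: [0.5625, -0.1129, 0.0961]
tool_rot: [-179.6, -0.0, 83.3]
force: [-0.5, -0.5, -4.8]
grip_width: 0.0235
grasp_force: 40.0
```

Run:
```python
from h import *
o=env.get_obs(); print(o["time_s"],o["tool_pos"],o["tool_rot"],o["force"])
shot("wrist","w3"); shot("side","s3")
crop("s3",200,440,80,260,3.3,"s3c")
i=np.vstack([cv2.imread("pics/s3c.png")[:594,:]]); w=cv2.imread("pics/w3.png"); print(i.shape)
```

```text
3.45 [ 0.56249775 -0.11291115  0.09605821] [-1.79598498e+02 -6.35727196e-03  8.33409642e+01] [-0.54964035 -0.45454728 -4.83202479]
(594, 792, 3)
```

View pics/w3.png

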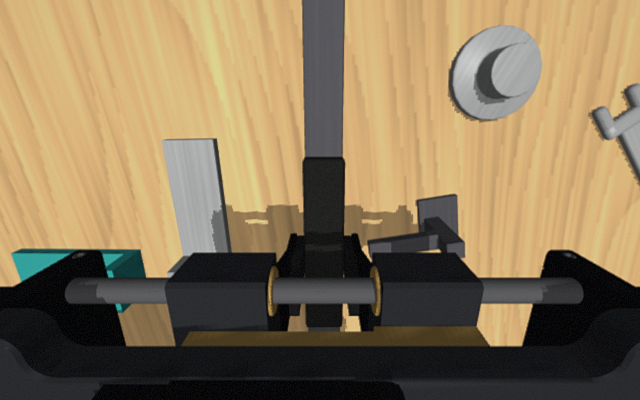

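The wrist view shows the bar at u=323 with the grip's front end at v=157. The catch arm's free end is at (370,243), its post at (437,210), and the flange at (497,72).

Run:
```python
from h import *
f=load("w3"); P=cloud(f); print(cv2.Rodrigues(np.array(f["T"][:3,:3]))[0].T)
for v in (5,40,80,120,150,162,180): print(v,P[v,323].round(4))
print("arm",world(f,371,246,.042),world(f,369,240,.042),world(f,420,233,.042))
print("gripfront",world(f,323,157,.1135))
s=load("s3"); Q=cloud(s)
# find bar in side view: project expected bar pts
K,T=s["K"],np.linalg.inv(s["T"])
for x in (-160,-120,-10,60,105,160):
    p=np.array([.566,-.113,0])+ (x+65)/1000*np.array([.115,.993,0]); p[2]=.10
    c=T[:3,:3]@p+T[:3,3]; q=K@c/c[2]; print(x,q[:2].round(1))
```

```text
[[ 2.82864321 -0.16359458 -0.03531347]]
5 [0.5763 0.02   0.0872]
40 [0.5744 0.0039 0.0885]
80 [ 0.5721 -0.0155  0.0892]
120 [ 0.5697 -0.0363  0.0887]
150 [ 0.5677 -0.0527  0.0916]
162 [ 0.5672 -0.058   0.1006]
180 [ 0.566  -0.0681  0.1008]
arm [ 0.59674511 -0.14271175  0.042     ] [ 0.59547611 -0.13706799  0.042     ] [ 0.6371831  -0.13550327  0.042     ]
gripfront [ 0.56789191 -0.05323014  0.1135    ]
-160 [349.3 217.5]
-120 [348.4 208.5]
-10 [346.  185.7]
60 [344.6 172.6]
105 [343.7 164.6]
160 [342.7 155.3]
```

View pics/s3c.png

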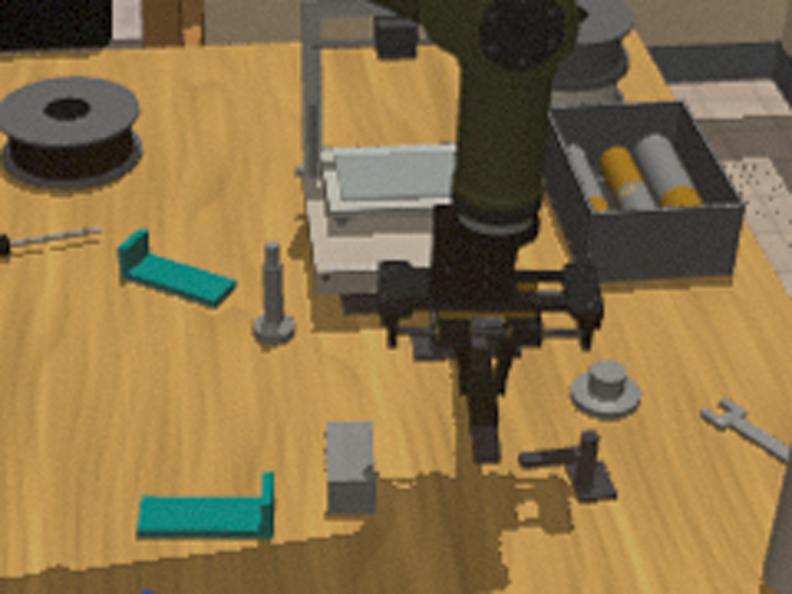

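Run:
```python
from h import *
f=load("w3"); P=cloud(f)
for n,(u,v) in {"tab":(270,60),"tab2":(390,150),"flangeTop":(515,70),"flangerim":(470,100),"shim":(195,200),"tailblk":(195,272),"arm":(400,243)}.items(): print(n,P[v,u].round(4))
s=load("s3"); Q=cloud(s)
print("side:")
for v in range(196,222,3): print(v,[Q[v,u].round(3).tolist() for u in (346,348)])
```

```text
tab [ 0.5309  0.0124 -0.0008]
tab2 [ 0.625  -0.0724 -0.0015]
flangeTop [ 0.7079 -0.0202  0.035 ]
flangerim [ 0.6883 -0.0375  0.0112]
shim [ 0.4449 -0.0954  0.0097]
tailblk [ 0.5282 -0.0715  0.1835]
arm [ 0.6208 -0.1429  0.0415]
side:
196 [[0.561, -0.121, 0.11], [0.568, -0.117, 0.106]]
199 [[0.559, -0.129, 0.105], [0.566, -0.128, 0.103]]
202 [[0.557, -0.144, 0.105], [0.563, -0.144, 0.105]]
205 [[0.554, -0.16, 0.108], [0.559, -0.164, 0.11]]
208 [[0.553, -0.166, 0.102], [0.559, -0.165, 0.1]]
211 [[0.551, -0.177, 0.1], [0.558, -0.174, 0.096]]
214 [[0.549, -0.188, 0.098], [0.554, -0.192, 0.1]]
217 [[0.546, -0.203, 0.1], [0.552, -0.204, 0.099]]
220 [[0.546, -0.208, 0.092], [0.551, -0.212, 0.095]]
```

Emit:
{"api": "drive_tool", "payload": {
  "moves": [0, 0, 0.3, 0, 10, 0, 0, 0.3, 0, 10, 0, 0, 0.3, 0, 10],
  "squeeze": 12
}}

```text
time_s: 3.92
tool_pos: [0.5656, -0.1133, 0.088]
tool_rot: [180.0, 0.0, 83.3]
force: [0.3, -0.3, -2.8]
grip_width: 0.0238
grasp_force: 12.0
```

```bash
cat >> h.py <<'E'
def barfit(name):
    shot("side",name); f=load(name); P=cloud(f); o=env.get_obs(); x,y,z=o["tool_pos"]; a=np.radians(o["tool_rot"][2])
    q=P-[x,y,0]; l=q[...,0]*np.cos(a)+q[...,1]*np.sin(a); w=q[...,0]*np.sin(a)-q[...,1]*np.cos(a)
    for n,l0,l1 in (("tail",-.09,-.058),("gripR",-.05,-.02),("front",.06,.2)):
        m=(abs(w)<.007)&(l>l0)&(l<l1)&(P[...,2]>.02)&(P[...,2]<z+.06); print(n,m.sum(),np.median(l[m]).round(4) if m.any() else 0,np.percentile(P[m][:,2],[20,50,80]).round(4) if m.any() else 0)
    print(o["time_s"],o["tool_pos"].round(4),o["tool_rot"].round(2),o["force"].round(2),o["wrist_torque"].round(2),o["grip_width"].round(4),o["grasp_force"])
def wfit(name,u=323):
    shot("wrist",name); P=cloud(load(name))
    for v in (10,60,110,140,170,190): print(v,P[v,u].round(4))
E
python3 - <<'E'
from h import *
barfit("s4"); wfit("w4")
E
```

```text
tail 29 -0.0744 [0.0949 0.0963 0.0971]
gripR 25 -0.0365 [0.1002 0.1019 0.1036]
front 28 0.094 [0.0686 0.0728 0.0751]Traceback (most recent call last):
  File "<stdin>", line 2, in <module>
  File "h.py", line 39, in barfit
    print(o["time_s"],o["tool_pos"].round(4),o["tool_rot"].round(2),o["force"].round(2),o["wrist_torque"].round(2),o["grip_width"].round(4),o["grasp_force"])
                                                                                                                   ^^^^^^^^^^^^^^^^^^^^^
AttributeError: 'float' object has no attribute 'round'
```

Emit:
{"api": "drive_tool", "payload": {
  "moves": [0, 0, -0.3, 0, 10, 0, 0, -0.6, 0, 10, 0, 0, -0.9, 0, 10, 0, 0, -0.9, 0, 10]
}}

```text
time_s: 4.47
tool_pos: [0.5666, -0.1129, 0.1256]
tool_rot: [179.8, 0.0, 83.4]
force: [-0.4, -0.8, -4.4]
grip_width: 0.024
grasp_force: 12.0
```

```bash
sed -i 's/o\["grip_width"\].round(4)/o["grip_width"]/' h.py
python3 - <<'E'
from h import *
barfit("s5"); wfit("w5")
E
```

```text
tail 25 -0.0752 [0.1431 0.1465 0.1501]
gripR 23 -0.0418 [0.1415 0.1456 0.1472]
front 24 0.117 [0.0779 0.0852 0.0919]
4.525 [ 0.566  -0.113   0.1247] [1.799e+02 4.000e-02 8.334e+01] [ 0.03  0.32 -3.57] [-0.12 -0.2  -0.08] 0.024080937976927307 12.002609074115753
10 [0.581  0.0292 0.0743]
60 [ 0.5774 -0.0012  0.0851]
110 [ 0.5738 -0.0313  0.0937]
140 [ 0.5717 -0.0494  0.0993]
170 [ 0.5698 -0.0658  0.1138]
190 [ 0.5685 -0.0767  0.1197]
```

Emit:
{"api": "drive_tool", "payload": {
  "moves": [0, 0, -0.18, 0, 10, 0, 0, -0.35, 0, 10, 0, 0, -0.35, 0, 10]
}}

```text
time_s: 4.95
tool_pos: [0.5659, -0.1129, 0.1385]
tool_rot: [179.9, 0.0, 83.4]
force: [0.2, 0.1, -3.5]
grip_width: 0.0237
grasp_force: 12.0
```

Emit:
{"api": "drive_tool", "payload": {
  "moves": [0.2, 0, 0.08, 0, 10, 0.4, 0, 0.15, 0, 10, 0.4, 0, 0.15, 0, 10]
}}

```text
time_s: 5.32
tool_pos: [0.5671, -0.095, 0.1311]
tool_rot: [-179.9, -0.1, 83.5]
force: [-0.5, 1.3, -3.8]
grip_width: 0.0235
grasp_force: 12.0
```

Run:
```python
from h import *
barfit("s6"); wfit("w6"); crop("s6",290,390,130,230,6,"s6c")
```

```text
tail 25 -0.0804 [0.1518 0.1551 0.1591]
gripR 22 -0.0435 [0.1499 0.1529 0.1555]
front 15 0.1143 [0.0728 0.0859 0.0914]
5.375 [ 0.5671 -0.0958  0.1313] [-1.7995e+02 -2.0000e-02  8.3460e+01] [ 0.9   1.08 -3.75] [ 0.07 -0.08  0.02] 0.02377687603133402 11.999048888683319
10 [0.5819 0.0491 0.0719]
60 [0.5783 0.0176 0.0817]
110 [ 0.5747 -0.014   0.0929]
140 [ 0.5725 -0.0326  0.1012]
170 [ 0.5707 -0.0489  0.1188]
190 [ 0.5694 -0.0604  0.123 ]
```

View pics/s6c.png

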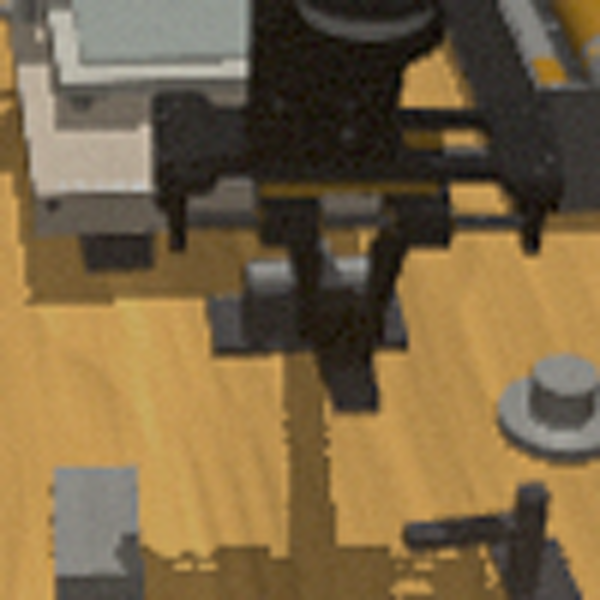

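The crop shows the bar over the fulcrum ridge at (310,270) and its tip still short of the apron. I need slightly more nose-down tilt.

Emit:
{"api": "drive_tool", "payload": {
  "moves": [0, 0, -0.15, 0, 10, 0, 0, -0.3, 0, 10, 0, 0, -0.3, 0, 10],
  "squeeze": 7
}}

```text
time_s: 5.8
tool_pos: [0.5678, -0.0972, 0.1447]
tool_rot: [179.9, 0.0, 83.3]
force: [0.2, -1.3, -5.2]
grip_width: 0.024
grasp_force: 7.0
```

Run:
```python
from h import *
barfit("s7"); wfit("w7")
P=cloud(load("w7"))
q=np.array([P[v,323] for v in range(4,135,2)]); d=np.hypot(q[:,0]-q[0,0],q[:,1]-q[0,1]); print(np.polyfit(q[:,1],q[:,2],1))
s,c=np.polyfit(q[:,1],q[:,2],1); print("top at ridge/edge",s*.0757+c,s*.128+c)
```

```text
tail 21 -0.0821 [0.1719 0.1743 0.1788]
gripR 23 -0.0449 [0.1654 0.1685 0.1716]
front 11 0.1202 [0.075  0.0866 0.0942]
5.85 [ 0.5676 -0.0973  0.1443] [1.7994e+02 3.0000e-02 8.3340e+01] [ 0.61  0.43 -3.99] [-0.02 -0.06  0.02] 0.023806521220648344 6.99849396944046
10 [0.5832 0.0514 0.0709]
60 [0.5792 0.0171 0.0873]
110 [ 0.5754 -0.0156  0.1035]
140 [ 0.5732 -0.0345  0.1114]
170 [ 0.5712 -0.0509  0.1295]
190 [ 0.5699 -0.0624  0.1342]
[-0.45313438  0.09533894]
top at ridge/edge 0.061036662976088736 0.037337734786796486
```

Emit:
{"api": "drive_tool", "payload": {
  "moves": [0.25, 0, 0.11, 0, 10, 0.5, 0, 0.22, 0, 10, 0.75, 0, 0.33, 0, 10, 1.03, 0, 0.45, 0, 10, 1.03, 0, 0.45, 0, 10]
}}

```text
time_s: 6.52
tool_pos: [0.5719, -0.0537, 0.1252]
tool_rot: [-179.9, -0.1, 83.5]
force: [0.1, 1.6, -3.4]
grip_width: 0.0239
grasp_force: 7.0
```

```bash
cat >> h.py <<'E'
def line(name,u=323):
    shot("wrist",name); P=cloud(load(name)); q=np.array([P[v,u] for v in range(4,400,2)])
    o=env.get_obs(); print(o["time_s"],o["tool_pos"].round(4),o["tool_rot"].round(1),o["force"].round(1),o["grip_width"])
    # grip step: biggest jump
    z=q[:90,2]; k=np.argmax(np.diff(z)); print("step v",4+2*k,q[k].round(4),q[k+1].round(4))
    b=q[:max(k-1,3)]; s,c=np.polyfit(b[:,1],b[:,2],1); m,e=np.polyfit(b[:,1],b[:,0],1); print("slope %.3f under@ridge %.4f tiptop@edge %.4f x@ridge %.4f x@catch %.4f"%(s,s*.0757+c-.012*np.hypot(1,s),s*.128+c-.005*np.hypot(1,s),m*.0757+e,-m*.149+e))
E
python3 - <<'E'
from h import *
line("w8")
E
```

```text
6.575 [ 0.5719 -0.0548  0.1254] [-180.    -0.    83.5] [ 0.1  0.3 -3.6] 0.023967657932901003
step v 158 [ 0.5759 -0.0021  0.0962] [ 0.576  -0.0016  0.1068]
slope -0.462 under@ridge 0.0479 tiptop@edge 0.0314 x@ridge 0.5847 x@catch 0.5592
```

Emit:
{"api": "drive_tool", "payload": {
  "moves": [0, 0, 0, 0, 10, 0, 0, 0, 0, 10, -0.08, 0, 0.17, 0, 10, -0.16, 0, 0.33, 0, 10, -0.22, 0, 0.48, 0, 10],
  "squeeze": 40
}}

```text
time_s: 7.2
tool_pos: [0.5713, -0.0657, 0.1065]
tool_rot: [180.0, 0.0, 83.3]
force: [-1.3, -0.1, 6.7]
grip_width: 0.0233
grasp_force: 40.0
```

Run:
```python
from h import *
line("w9")
```

```text
7.25 [ 0.5712 -0.0659  0.1062] [180.    0.   83.3] [-0.5  0.   4. ] 0.02390280011813124
step v 176 [ 0.5748 -0.0216  0.0983] [0.5796 0.0174 0.2683]
slope -0.360 under@ridge 0.0444 tiptop@edge 0.0330 x@ridge 0.5862 x@catch 0.5597
```

Emit:
{"api": "drive_tool", "payload": {
  "moves": [0, 0, 0, 0, 40, 0, 0, 0, 0, 40, 0, 0, 0.2, 0, 40, 0, 0, 0.4, 0, 40, 0, 0, 0.4, 0, 40]
}}

```text
time_s: 7.88
tool_pos: [0.5702, -0.0645, 0.0893]
tool_rot: [-179.9, -0.0, 83.4]
force: [-0.2, 0.3, 0.9]
grip_width: 0.0401
grasp_force: 0.0
```

Run:
```python
from h import *
barfit("s10"); line("w10"); P=cloud(load("w10"))
for v in (60,110,140,170,190,200): print(v,P[v,323].round(4))
```

```text
tail 22 -0.076 [0.1236 0.1263 0.1295]
gripR 21 -0.0373 [0.1231 0.1248 0.1278]
front 29 0.1133 [0.0564 0.0684 0.0765]
7.925 [ 0.5706 -0.0646  0.0898] [-179.93   -0.     83.37] [-0.33 -1.12  0.68] [ 0.01 -0.09 -0.02] 0.040334133390904386 0.0
7.975 [ 0.5709 -0.0646  0.0903] [-180.    -0.    83.4] [-0.1 -0.2 -0.9] 0.0396833498820475
step v 16 [0.5843 0.0689 0.0602] [0.5791 0.0184 0.2517]
slope -0.304 under@ridge 0.0463 tiptop@edge 0.0377 x@ridge 0.5851 x@catch 0.5590
60 [0.5815 0.0446 0.0692]
110 [0.5783 0.0173 0.0772]
140 [0.5764 0.0007 0.0807]
170 [ 0.5747 -0.0138  0.096 ]
190 [ 0.5736 -0.0239  0.1005]
200 [ 0.5729 -0.0293  0.1013]
```

Emit:
{"api": "drive_tool", "payload": {
  "moves": [0, 0, 0, 0, 10, 0, 0, 0, 0, 10, 0, 0, 0, 0, 10, -0.05, 0, 0.15, 0, 10, -0.1, 0, 0.3, 0, 10],
  "squeeze": 55
}}

```text
time_s: 8.6
tool_pos: [0.5715, -0.0689, 0.0802]
tool_rot: [179.9, 0.0, 83.4]
force: [-2.4, 0.7, 9.7]
grip_width: 0.0236
grasp_force: 55.0
```

Emit:
{"api": "drive_tool", "payload": {
  "moves": [-0.03, 0, 0.15, 0, 10, -0.06, 0, 0.3, 0, 10, -0.08, 0, 0.45, 0, 10, -0.1, 0, 0.6, 0, 10, -0.1, 0, 0.6, 0, 10]
}}

```text
time_s: 9.22
tool_pos: [0.5711, -0.0747, 0.0558]
tool_rot: [179.9, 0.1, 83.3]
force: [-2.3, -3.9, 8.0]
grip_width: 0.0237
grasp_force: 55.0
```

Run:
```python
from h import *
barfit("s11"); line("w11"); P=cloud(load("w11"))
for v in (60,110,140,170,190,200): print(v,P[v,323].round(4))
```

```text
tail 28 -0.0743 [0.0743 0.0763 0.0785]
gripR 25 -0.0352 [0.0818 0.0828 0.0843]
front 14 0.0931 [0.0614 0.0629 0.0638]
9.275 [ 0.5711 -0.0747  0.0559] [1.7987e+02 1.4000e-01 8.3300e+01] [-1.66 -3.18  7.65] [-0.3   0.27  0.31] 0.023452263308476058 55.00366975553334
9.325 [ 0.5711 -0.0747  0.0559] [1.799e+02 1.000e-01 8.330e+01] [-1.9 -3.4  7.7] 0.023471335678753452
step v 164 [ 0.5757 -0.0202  0.0642] [ 0.5758 -0.0198  0.0718]
slope -0.081 under@ridge 0.0438 tiptop@edge 0.0466 x@ridge 0.5871 x@catch 0.5605
60 [0.5818 0.0308 0.0605]
110 [0.579  0.0073 0.0615]
140 [ 0.5772 -0.0078  0.0622]
170 [ 0.5756 -0.0214  0.0742]
190 [ 0.5744 -0.0316  0.0749]
200 [ 0.5737 -0.0372  0.0742]
```

Emit:
{"api": "drive_tool", "payload": {
  "moves": [-0.02, 0, 0.2, 0, 10, -0.04, 0, 0.4, 0, 10, -0.06, 0, 0.6, 0, 10, -0.07, 0, 0.83, 0, 10, -0.07, 0, 0.83, 0, 10]
}}

```text
time_s: 9.95
tool_pos: [0.5712, -0.0767, 0.0227]
tool_rot: [179.8, 0.1, 83.3]
force: [-1.2, -1.9, 10.3]
grip_width: 0.0237
grasp_force: 55.0
```

Run:
```python
from h import *
barfit("s12"); line("w12"); f=load("s12");P=cloud(f)
q=P[(P[...,0]>.58)&(P[...,0]<.68)&(P[...,1]>-.18)&(P[...,1]<-.12)&(P[...,2]>.035)&(P[...,2]<.048)]; print("arm",q.min(0),q.max(0))
```

```text
tail 41 -0.0733 [0.0268 0.0285 0.031 ]
gripR 36 -0.0317 [0.0419 0.0437 0.0448]
front 8 0.0719 [0.0444 0.0458 0.0465]
10.0 [ 0.5712 -0.0767  0.0229] [1.7984e+02 9.0000e-02 8.3340e+01] [-2.21 -2.37  8.53] [-0.12  0.31  0.25] 0.02371767972376707 54.9943879712373
10.05 [ 0.5712 -0.0767  0.023 ] [1.798e+02 1.000e-01 8.330e+01] [-2.1 -2.5  9.5] 0.023688423248656696
step v 34 [0.5827 0.0357 0.0485] [0.5791 0.0066 0.1846]
slope 0.070 under@ridge 0.0408 tiptop@edge 0.0514 x@ridge 0.5874 x@catch 0.5609
arm [ 0.59311009 -0.15797236  0.03517856] [ 0.66378568 -0.13398057  0.0474389 ]
```

Emit:
{"api": "drive_tool", "payload": {
  "moves": [0, 0, 0.09, 0, 10, 0.02, 0.2, 0.09, -0.33, 10, 0.05, 0.4, 0.09, -0.67, 10, 0.09, 0.63, 0.09, -1.03, 10, 0.14, 0.87, 0.09, -1.4, 10]
}}

```text
time_s: 10.68
tool_pos: [0.6085, -0.0766, 0.0202]
tool_rot: [179.6, 0.1, 97.1]
force: [2.3, -2.7, 8.0]
grip_width: 0.0234
grasp_force: 56.0
```

Run:
```python
from h import *
barfit("s13"); line("w13"); crop("s13",290,410,140,240,6.5,"s13c")
```

```text
tail 43 -0.0751 [0.025  0.0368 0.0422]
gripR 25 -0.036 [0.0381 0.0401 0.0417]
front 11 0.1912 [0.0548 0.0566 0.0583]
10.725 [ 0.6107 -0.0764  0.0207] [1.7943e+02 1.6000e-01 9.7220e+01] [ 6.64 -3.26  8.45] [-0.42 -1.38 -1.14] 0.023639643991040588 55.47844788059592
10.775 [ 0.6109 -0.0764  0.0209] [179.4   0.2  97.1] [ 5.4 -2.7  6.3] 0.023963063894518594
step v 168 [ 0.6018 -0.0218  0.041 ] [0.5971 0.0067 0.1822]
slope 0.134 under@ridge 0.0424 tiptop@edge 0.0565 x@ridge 0.5894 x@catch 0.6179
```

View pics/s13c.png

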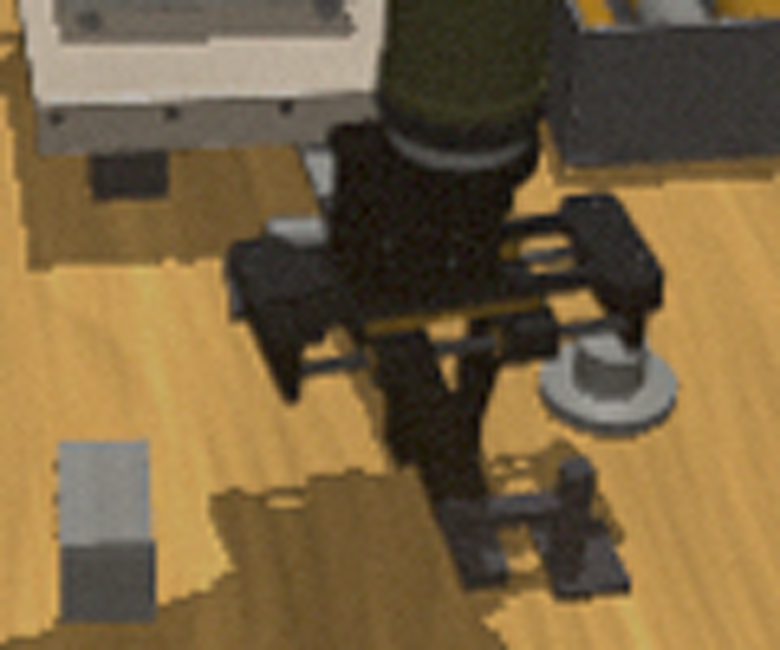

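Run:
```python
from h import *
P=cloud(load("s13"))
for y0 in (-.185,-.175,-.165,-.14,-.13):
    m=(P[...,1]>y0)&(P[...,1]<y0+.01)&(P[...,0]>.55)&(P[...,0]<.68)
    for z0,z1 in((.014,.033),(.034,.05)):
        q=P[m&(P[...,2]>z0)&(P[...,2]<z1)]
        if len(q): print(y0,z0,len(q),q[:,0].min().round(4),q[:,0].max().round(4),np.median(q[:,2]).round(4))
```

```text
-0.185 0.014 1 0.6568 0.6568 0.0149
-0.175 0.014 24 0.6029 0.6241 0.0204
-0.165 0.014 19 0.6018 0.6226 0.0235
-0.165 0.034 11 0.594 0.6619 0.0401
-0.14 0.034 12 0.5991 0.6413 0.0399
-0.13 0.014 1 0.6195 0.6195 0.0329
-0.13 0.034 19 0.5974 0.6219 0.0383
```

Emit:
{"api": "drive_tool", "payload": {
  "moves": [0.0, 0.05, -0.06, 0, 10, 0, 0.05, -0.12, 0, 10, 0, 0.05, -0.18, 0, 10, 0, 0.05, -0.18, 0, 10]
}}

```text
time_s: 11.28
tool_pos: [0.6106, -0.0768, 0.0252]
tool_rot: [179.6, 0.2, 97.2]
force: [9.4, -4.5, -6.9]
grip_width: 0.0238
grasp_force: 55.1
```

Run:
```python
from h import *
barfit("s14"); line("w14")
```

```text
tail 42 -0.0772 [0.0328 0.038  0.0429]
gripR 32 -0.0373 [0.0442 0.0464 0.0487]
front 14 0.1882 [0.0526 0.0554 0.0569]
11.325 [ 0.6106 -0.0767  0.0253] [179.56   0.21  97.18] [ 8.88 -3.74 -6.49] [-1.29 -2.14 -0.58] 0.023476247663322364 55.12532573193312
11.375 [ 0.6106 -0.0767  0.0253] [179.6   0.2  97.2] [ 7.4 -3.8 -7.5] 0.02354997369630902
step v 28 [0.5942 0.0378 0.0504] [0.5974 0.0067 0.1868]
slope -0.039 under@ridge 0.0381 tiptop@edge 0.0431 x@ridge 0.5895 x@catch 0.6175
```

Emit:
{"api": "drive_tool", "payload": {
  "moves": [0, 0.05, 0.05, 0, 24, 0, 0.05, 0.05, 0, 36, 0, 0.05, 0.05, 0, 50, 0, 0.05, 0.05, 0, 50]
}}

```text
time_s: 11.88
tool_pos: [0.6084, -0.0725, 0.0225]
tool_rot: [-179.9, -0.0, 97.4]
force: [0.8, 0.9, 0.0]
grip_width: 0.0454
grasp_force: 0.0
```

Emit:
{"api": "drive_tool", "payload": {
  "moves": [0, 0, -1.5, 0, 60, 0, 0, -3, 0, 60, 0, 0, -3, 0, 60]
}}

```text
time_s: 12.25
tool_pos: [0.6126, -0.0727, 0.1488]
tool_rot: [179.4, 0.2, 97.4]
force: [-0.1, -0.8, -0.1]
grip_width: 0.0593
grasp_force: 0.0
```

Run:
```python
from h import *
line("w15"); shot("side","s15"); P=cloud(load("s15"))
for y0 in (-.175,-.165):
    m=(P[...,1]>y0)&(P[...,1]<y0+.01)&(P[...,0]>.55)&(P[...,0]<.68)&(P[...,2]>.012)&(P[...,2]<.033); q=P[m]
    print(y0,len(q),q[:,0].min().round(4),q[:,0].max().round(4),np.median(q[:,2]).round(4))
m=(P[...,0]>.46)&(P[...,0]<.56)&(P[...,1]>.13)&(P[...,1]<.18)&(P[...,2]>.06)&(P[...,2]<.11); print("chassis top",np.median(P[m][:,2]))
# shim from wrist
W=cloud(load("w15")); m=(W[...,0]>.4)&(W[...,0]<.5)&(W[...,1]>-.18)&(W[...,1]<-.02)
for a,b in((.006,.014),(.034,.045)):
    q=W[m&(W[...,2]>a)&(W[...,2]<b)][:,:2]*1000
    if len(q)>10: print(a,len(q),cv2.minAreaRect(q.astype(np.float32)),q.min(0),q.max(0))
f=load("top0"); o=env.get_obs(); print(o["tool_pos"],o["tool_rot"])
```

```text
12.3 [ 0.6105 -0.0729  0.1455] [1.797e+02 1.000e-01 9.740e+01] [-0.3 -0.4 -0.8] 0.05933962180734893
step v 144 [ 0.6048 -0.0212  0.0441] [ 0.6049 -0.0222  0.0505]
slope 0.108 under@ridge 0.0428 tiptop@edge 0.0554 x@ridge 0.5922 x@catch 0.6214
-0.175 24 0.6062 0.6274 0.0261
-0.165 18 0.6044 0.6604 0.0288
chassis top 0.0847011829687257
0.006 4270 ((445.3275146484375, -100.81694793701172), (120.71939086914062, 45.091346740722656), 84.45539093017578) [ 418.33046898 -162.98171522] [473.16553089 -39.02621609]
0.034 296 ((440.30523681640625, -154.30482482910156), (10.494441032409668, 44.47505569458008), 87.0101547241211) [ 418.08456288 -158.63332615] [ 462.66481537 -148.11542062]
[ 0.60898743 -0.07308492  0.14327915] [1.79963375e+02 2.90113699e-02 9.73861307e+01]
```

Run:
```python
from h import *
f=load("s15"); p=f["p"].astype(int).sum(2)//3
for v in (164,166,168,170): print(v,list(p[v,296:324]))
K,T=f["K"],np.linalg.inv(f["T"])
def pr(P): c=T[:3,:3]@P+T[:3,3]; q=K@c/c[2]; return q[:2].round(1)
for x in (.4654,.4854,.5054): print(x,pr(np.array([x,.142,.02])),pr(np.array([x,.14,.045])))
P=cloud(f)
# chassis front apron side extents
for v in (148,150,152,154,156,158):
    r=P[v]; m=(r[:,1]>.10)&(r[:,1]<.2)&(r[:,2]>.03); u=np.where(m)[0]; print(v,u.min(),u.max(),r[u.min()].round(4),r[u.max()].round(4), list(p[v,290:300]))
```

```text
164 [np.int64(85), np.int64(85), np.int64(87), np.int64(84), np.int64(85), np.int64(76), np.int64(79), np.int64(67), np.int64(52), np.int64(40), np.int64(37), np.int64(42), np.int64(37), np.int64(39), np.int64(44), np.int64(43), np.int64(39), np.int64(38), np.int64(43), np.int64(45), np.int64(82), np.int64(78), np.int64(79), np.int64(77), np.int64(80), np.int64(74), np.int64(81), np.int64(84)]
166 [np.int64(85), np.int64(84), np.int64(85), np.int64(87), np.int64(88), np.int64(83), np.int64(88), np.int64(67), np.int64(44), np.int64(47), np.int64(42), np.int64(45), np.int64(45), np.int64(48), np.int64(41), np.int64(49), np.int64(44), np.int64(44), np.int64(46), np.int64(49), np.int64(82), np.int64(80), np.int64(80), np.int64(77), np.int64(81), np.int64(75), np.int64(77), np.int64(78)]
168 [np.int64(88), np.int64(89), np.int64(87), np.int64(87), np.int64(86), np.int64(84), np.int64(83), np.int64(66), np.int64(45), np.int64(41), np.int64(45), np.int64(49), np.int64(47), np.int64(47), np.int64(48), np.int64(45), np.int64(44), np.int64(45), np.int64(41), np.int64(52), np.int64(77), np.int6
[... 1114 characters left out ...]
8), np.int64(66), np.int64(160), np.int64(169), np.int64(165), np.int64(166), np.int64(165)]
154 280 639 [0.3843 0.1253 0.1087] [1.7095 0.1148 0.0313] [np.int64(94), np.int64(82), np.int64(81), np.int64(83), np.int64(74), np.int64(149), np.int64(167), np.int64(166), np.int64(170), np.int64(165)]
156 280 639 [0.3838 0.1195 0.1047] [1.7006 0.1022 0.0313] [np.int64(137), np.int64(95), np.int64(83), np.int64(85), np.int64(84), np.int64(98), np.int64(159), np.int64(162), np.int64(165), np.int64(164)]
158 280 401 [0.3835 0.1167 0.0987] [0.8181 0.174  0.0329] [np.int64(141), np.int64(94), np.int64(81), np.int64(87), np.int64(88), np.int64(78), np.int64(94), np.int64(76), np.int64(46), np.int64(55)]
```

Run:
```python
from h import *
to(.4396,-.160,.10,84.5)
```

```text
move [-1.61  -4.479  1.082  1.289]
```

Emit:
{"api": "drive_tool", "payload": {
  "moves": [-0.5, -1.5, 0, 0.6, 87, -1.0, -3.0, 0, 1.29, 87, -1.61, -4.48, 0.5, 1.29, 87, -1.61, -4.48, 1.08, 1.29, 87, -1.61, -4.48, 1.08, 1.29, 87]
}}

```text
time_s: 12.98
tool_pos: [0.4361, -0.1597, 0.0968]
tool_rot: [-179.6, -0.1, 84.4]
force: [0.2, -0.2, -0.7]
grip_width: 0.0863
grasp_force: 0.0
```

Run:
```python
from h import *
o=env.get_obs(); print(o["time_s"],o["tool_pos"],o["tool_rot"])
shot("wrist","w16"); W=cloud(load("w16")); m=(W[...,0]>.4)&(W[...,0]<.5)&(W[...,1]>-.18)&(W[...,1]<-.02)
for a,b in((.006,.014),(.034,.045)):
    q=W[m&(W[...,2]>a)&(W[...,2]<b)][:,:2]*1000
    if len(q)>10: print(a,len(q),cv2.minAreaRect(q.astype(np.float32)),q.min(0),q.max(0))
```

```text
12.975 [ 0.43613803 -0.15972017  0.09680395] [-1.79632970e+02 -1.13985937e-01  8.43744450e+01]
0.006 7013 ((445.71533203125, -96.33602905273438), (110.15948486328125, 44.15388107299805), 84.56954193115234) [ 419.22921453 -152.96654624] [472.84948362 -39.54165054]
0.034 761 ((440.00494384765625, -155.43881225585938), (10.514710426330566, 44.000633239746094), 84.45038604736328) [ 417.86720558 -162.58604721] [ 462.14759313 -148.32471329]
```

View pics/w16.png

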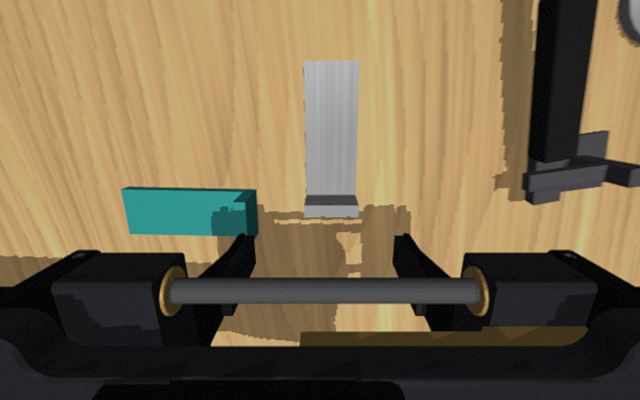

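The wrist view shows the grey shim at (331,140) with its tail at (331,207), centred between the fingers. A turquoise decoy is close to the left finger, at (190,212).

Run:
```python
from h import *
f=load("w16");W=cloud(f); p=f["p"].astype(int); m=(p[...,2]-p[...,0]>60)&(W[...,2]>.004)&(W[...,2]<.06)
q=W[m]; print(q.min(0),q.max(0)); print(q[q[:,2]>.03].min(0),q[q[:,2]>.03].max(0))
to(.4396,-.160,.022,84.5)
```

```text
[ 0.24795629 -0.18123035  0.00700835] [ 0.37180585 -0.12786586  0.04137098]
[ 0.35893011 -0.16963172  0.03031608] [ 0.37180585 -0.1399608   0.04137098]
move [-0.011  0.035  1.908 -0.003]
```

Emit:
{"api": "drive_tool", "payload": {
  "moves": [0, 0, 0, 0, 64, 0, 0, 0.8, 0, 64, 0, 0, 1.6, 0, 64, 0, 0, 2.0, 0, 64, 0, 0, 2.0, 0, 64]
}}

```text
time_s: 13.65
tool_pos: [0.4395, -0.1595, 0.0193]
tool_rot: [-179.9, -0.1, 84.5]
force: [0.3, 0.5, 0.7]
grip_width: 0.0643
grasp_force: 0.0
```

Emit:
{"api": "drive_tool", "payload": {
  "moves": [0, 0, 0, 0, 30, 0, 0, 0, 0, 30, 0, 0, 0, 0, 30, 0, 0, 0, 0, 30, 0, 0, 0, 0, 30],
  "squeeze": 30
}}

```text
time_s: 14.28
tool_pos: [0.4404, -0.1607, 0.0207]
tool_rot: [179.9, 0.0, 84.4]
force: [0.3, -0.3, 6.3]
grip_width: 0.0435
grasp_force: 30.0
```

Emit:
{"api": "drive_tool", "payload": {
  "moves": [0.5, 0.1, -0.1, 0, 30, 1.5, 0.4, -0.1, -0.24, 30, 2.6, 0.7, -0.1, -0.48, 30, 3.72, 0.78, -0.1, -0.48, 30, 3.72, 0.78, -0.1, -0.48, 30]
}}

```text
time_s: 14.9
tool_pos: [0.4841, -0.0104, 0.023]
tool_rot: [-179.9, -0.1, 89.7]
force: [-0.1, -0.4, -4.7]
grip_width: 0.0434
grasp_force: 30.0
```

Emit:
{"api": "drive_tool", "payload": {
  "moves": [0, 0, 0, 0, 30, 0, 0, 0, 0, 30]
}}

```text
time_s: 15.15
tool_pos: [0.4841, -0.0166, 0.0232]
tool_rot: [-179.9, 0.0, 89.1]
force: [-0.2, -0.5, -3.9]
grip_width: 0.0434
grasp_force: 30.0
```

```bash
cat > sh.py <<'E'
from h import *
import sys
n=sys.argv[1]
o=env.get_obs(); print(o["time_s"],o["tool_pos"].round(4),o["tool_rot"].round(2),o["force"].round(1),o["grip_width"])
shot("wrist","w"+n); shot("side","s"+n); shot("top","t"+n)
tx,ty=o["tool_pos"][:2]
for c in("w"+n,"t"+n,"s"+n):
    W=cloud(load(c)); m=(abs(W[...,0]-tx)<.035)&(W[...,1]>ty+.015)&(W[...,1]<min(ty+.135,.122))&(W[...,2]>.006)&(W[...,2]<.022); q=W[m]
    if len(q)<15: print(c,len(q)); continue
    r=cv2.minAreaRect((q[:,:2]*1000).astype(np.float32)); print(c,len(q),r,q.max(0).round(4),np.median(q[:,2]).round(4))
    for lo in (.025,.06,.095):
        k=q[(q[:,1]>ty+lo)&(q[:,1]<ty+lo+.02)]
        if len(k): print("   ",lo,np.percentile(k[:,0],[2,98]).round(4),k[:,0].mean().round(4),k[:,2].mean().round(4))
E
python3 sh.py 18; python3 -c "
from h import *
crop('s18',285,345,150,200,12,'s18c')"
```

```text
15.15 [ 0.4841 -0.0166  0.0232] [-1.7992e+02  4.0000e-02  8.9150e+01] [-0.2 -0.5 -3.9] 0.043443391773037195
w18 13580 ((483.9085388183594, 50.74905776977539), (105.45877075195312, 44.375038146972656), 88.87765502929688) [0.507  0.1034 0.0141] 0.0112
    0.025 [0.462  0.5043] 0.4832 0.0117
    0.06 [0.4628 0.5051] 0.4839 0.0112
    0.095 [0.4636 0.5058] 0.4847 0.0108
t18 113 ((484.2306823730469, 79.63114929199219), (41.15624237060547, 41.49843978881836), 88.80870056152344) [0.5052 0.1005 0.0159] 0.0098
    0.06 [0.4635 0.489 ] 0.4755 0.0109
    0.095 [0.4638 0.5052] 0.4845 0.0102
s18 105 ((482.08551025390625, 74.14219665527344), (85.88381958007812, 57.048065185546875), 79.6208724975586) [0.5179 0.1153 0.0179] 0.0128
    0.06 [0.4633 0.5035] 0.4859 0.0126
    0.095 [0.4745 0.5042] 0.4892 0.0147
```

View pics/s18c.png

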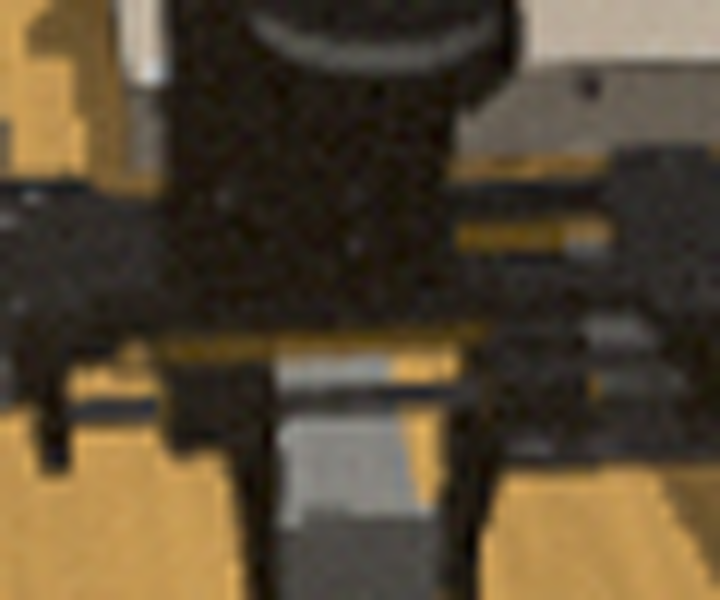

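The crop shows the shim centred between the fingers, with the hand hiding the foot at about (285,100). The wrist, top and side measurements agree on x to within about 1 mm, so I'll insert the shim.

Emit:
{"api": "drive_tool", "payload": {
  "moves": [0.4, 0.02, 0, -0.03, 30, 0.8, 0.02, 0, -0.03, 30, 1.2, 0.02, 0, -0.03, 30, 1.6, 0.02, 0, -0.03, 30, 2.0, 0.02, 0, -0.03, 30]
}}

```text
time_s: 15.92
tool_pos: [0.4867, 0.0663, 0.0237]
tool_rot: [-180.0, 0.0, 89.6]
force: [0.8, -0.3, -3.3]
grip_width: 0.0435
grasp_force: 30.0
```

Emit:
{"api": "drive_tool", "payload": {
  "moves": [0, 0, 0, 0, 30, 0, 0, 0.07, 0, 30]
}}

```text
time_s: 16.18
tool_pos: [0.487, 0.0644, 0.0209]
tool_rot: [180.0, 0.0, 89.5]
force: [-0.1, 0.4, -3.0]
grip_width: 0.0433
grasp_force: 30.0
```

```bash
python3 sh.py 20
```

```text
16.175 [0.487  0.0644 0.0209] [1.7998e+02 3.0000e-02 8.9550e+01] [-0.1  0.4 -3. ] 0.04331775989591282
w20 4663 ((485.7636413574219, 100.7320556640625), (42.65618896484375, 44.337181091308594), 89.72443389892578) [0.508  0.122  0.0117] 0.0097
    0.025 [0.4646 0.5069] 0.4858 0.0097
t20 0
s20 9
```

Emit:
{"api": "drive_tool", "payload": {
  "moves": [0, 0, 0, 0, 50, 0, 0, 0, 0, 58, 0, 0, 0, 0, 58, -0.3, 0, 0, 0, 58, -1.0, 0, 0, 0, 58]
}}

```text
time_s: 16.95
tool_pos: [0.4865, 0.0249, 0.0211]
tool_rot: [180.0, -0.0, 89.7]
force: [0.2, -0.6, -0.3]
grip_width: 0.0582
grasp_force: 0.0
```

Emit:
{"api": "drive_tool", "payload": {
  "moves": [-1, 0, -1.5, 0, 58, -2, 0, -3, 0, 58, -3, 1, -3, 0, 58, -3, 1, -3, 0, 58]
}}

```text
time_s: 17.45
tool_pos: [0.5277, -0.1016, 0.1428]
tool_rot: [179.8, 0.1, 89.1]
force: [-0.4, -0.1, -0.8]
grip_width: 0.058
grasp_force: 0.0
```

Run:
```python
from h import *
o=env.get_obs(); print(o["time_s"],o["tool_pos"].round(4),o["tool_rot"].round(2))
shot("top","t21"); shot("side","s21"); f=load("t21"); P=cloud(f)
for z0,z1 in((.006,.016),(.03,.05)):
    m=(abs(P[...,0]-.4857)<.04)&(P[...,1]>.03)&(P[...,1]<.122)&(P[...,2]>z0)&(P[...,2]<z1); q=P[m]
    if len(q): print(len(q),q.min(0).round(4),q.max(0).round(4),cv2.minAreaRect((q[:,:2]*1000).astype(np.float32)))
p=load("s21")["p"].astype(int).sum(2)//3
for v in range(160,186,2): print(v,' '.join(map(str,p[v,298:324])))
crop('s21',280,350,140,200,11,'s21c')
shot("wrist","w21")
```

```text
17.45 [ 0.5277 -0.1016  0.1428] [1.7975e+02 1.5000e-01 8.9110e+01]
118 [0.463  0.063  0.0061] [0.5058 0.1219 0.0154] ((484.6102600097656, 92.37007141113281), (60.12533187866211, 41.223541259765625), 88.12117767333984)
35 [0.4646 0.0633 0.032 ] [0.5049 0.0717 0.0437] ((484.7537536621094, 67.4837646484375), (7.975619792938232, 40.30863571166992), 89.34931945800781)
160 92 94 93 96 45 26 25 35 29 38 38 37 30 32 30 30 54 53 55 59 60 64 61 63 66 58
162 93 93 92 96 66 42 28 26 30 15 46 52 64 76 76 32 47 46 38 40 45 39 44 38 40 29
164 88 91 83 84 80 36 23 28 33 25 35 38 41 40 39 45 40 31 34 34 32 39 23 31 26 30
166 86 85 83 86 85 72 38 25 19 25 46 58 60 52 57 60 55 31 34 28 28 32 34 31 29 26
168 87 89 89 86 80 68 38 26 23 24 37 38 39 32 39 44 38 31 30 29 31 34 30 24 30 27
170 84 86 87 89 75 84 57 29 37 26 43 47 46 53 51 48 44 44 45 47 48 36 29 30 30 24
172 86 86 89 90 82 78 82 65 53 58 74 83 80 79 77 84 82 80 87 86 86 52 30 30 24 31
174 89 88 84 87 87 72 76 82 85 84 82 80 80 81 82 79 79 80 85 88 88 71 33 24 32 29
176 92 89 88 88 92 73 77 79 77 78 81 75 77 75 77 79 78 78 80 85 83 87 51 25 23 28
178 89 91 87 86 84 82 106 134 143 137 140 137 138 137 141 140 138 139 135 135 131 100 52 20 31 22
180 108 108 105 102 108 105 91 95 98 83 79 80 79 71 64 70 62 68 68 65 68 147 82 29 21 28
182 154 147 148 146 145 148 87 95 80 73 70 72 77 72 75 74 72 73 72 71 67 147 96 30 25 25
184 149 148 148 148 146 150 135 91 70 68 68 74 71 68 72 69 70 69 70 68 70 146 123 52 18 22
```

View pics/s21c.png

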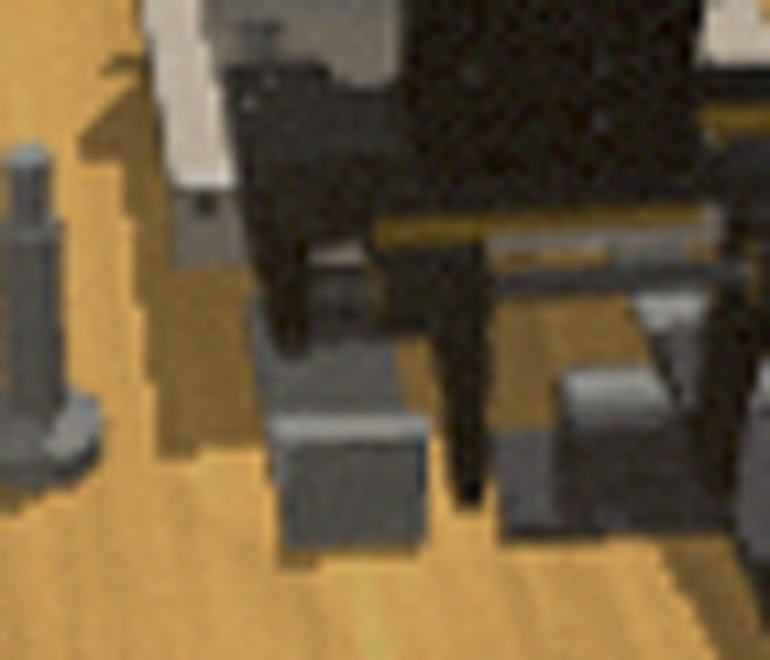

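The crop shows the shim's tail standing in front of the chassis at (350,480), with its plate running under the foot. The spindle at (35,330) is undisturbed.

Emit:
{"api": "drive_tool", "payload": {
  "moves": [0.3, 1.0, 0, -0.4, 60, 0.55, 2.05, 0, -0.81, 60, 0.55, 2.05, 0, -0.81, 60, 0.55, 2.05, 0.3, -0.81, 60]
}}

```text
time_s: 18.1
tool_pos: [0.607, -0.073, 0.1285]
tool_rot: [-180.0, -0.0, 97.7]
force: [-0.0, -0.4, -0.1]
grip_width: 0.0598
grasp_force: 0.0
```

Run:
```python
from h import *
shot("side","s22"); f=load("s22"); p=f["p"].astype(int).sum(2)//3
for v in range(160,188,2): print(v,' '.join(map(str,p[v,298:324])))
K,T=f["K"],np.linalg.inv(f["T"])
def pr(*P): c=T[:3,:3]@np.array(P)+T[:3,3]; q=K@c/c[2]; return q[:2].round(2)
for x in (.4634,.4654,.4854,.5054,.5074): print(x,"foot",pr(x,.1415,.0197),pr(x,.14,.045),"tailfront",pr(x,.0605,.02),pr(x,.0605,.04),"plate",pr(x,.09,.01),pr(x,.11,.01))
line("w22",323)
to(.6085,-.0735,.022,97.4)
```

```text
160 96 97 94 95 92 87 92 92 91 91 93 88 90 95 89 91 95 94 93 90 93 93 94 89 92 93
162 92 92 89 91 88 90 92 95 94 95 91 95 96 98 98 89 90 89 92 91 91 92 89 87 85 91
164 87 90 87 78 75 72 54 36 38 41 38 36 39 44 40 36 45 48 79 80 77 80 78 81 82 82
166 87 83 88 84 82 65 46 47 48 42 43 45 46 42 44 43 41 49 79 86 82 80 77 74 80 81
168 84 87 85 88 81 67 47 40 41 41 46 43 44 45 44 46 40 49 84 85 77 76 79 79 77 76
170 87 85 86 86 70 86 57 53 46 46 50 42 46 48 53 46 47 58 81 82 85 80 81 80 80 79
172 89 86 84 87 81 72 82 84 86 83 82 82 80 78 85 82 82 79 88 87 83 81 84 80 82 79
174 88 82 89 89 86 74 81 83 80 79 77 79 82 77 83 80 77 83 80 87 85 88 84 81 81 81
176 88 87 91 86 86 72 76 78 79 77 79 79 77 81 79 77 75 79 80 83 87 84 80 83 78 78
178 92 85 86 81 86 80 105 137 138 140 137 135 137 139 138 136 137 139 138 136 128 95 80 79 81 85
180 103 108 106 106 103 105 93 98 92 82 82 80 79 73 67 68 68 66 68 65 67 139 142 140 139 142
182 152 149 147 147 146 148 92 93 79 70 72 72 70 71 73 72 68 69 73 71 64 140 142 139 138 135
184 147 145 146 147 143 147 135 87 70 67 73 68 68 68 66 67 65 72 70 69 68 139 1
[... 309 characters left out ...]
6 180.94] plate [305.5  183.01] [304.84 179.55]
0.4854 foot [309.59 171.61] [309.73 165.79] tailfront [312.49 185.44] [312.58 180.57] plate [311.37 182.65] [310.65 179.2 ]
0.5054 foot [315.33 171.28] [315.52 165.46] tailfront [318.45 185.07] [318.59 180.21] plate [317.22 182.29] [316.46 178.85]
0.5074 foot [315.9  171.25] [316.1  165.43] tailfront [319.05 185.03] [319.19 180.17] plate [317.81 182.25] [317.03 178.82]
18.2 [ 0.6051 -0.074   0.1267] [-179.7   -0.    97.7] [-0.4 -0.3 -0.2] 0.05978935560324075
step v 148 [ 0.5961 -0.0227  0.0439] [ 0.5962 -0.0233  0.0515]
slope 0.011 under@ridge 0.0419 tiptop@edge 0.0494 x@ridge 0.5830 x@catch 0.6130
move [2.000e-03 8.600e-02 2.618e+00 2.600e-02]
```

Run:
```python
from h import *
ps=[load(n)["p"].astype(float) for n in("s22",)]
import time
for k in range(3): ps.append(env.read_camera("side")[0].astype(float))
p=np.mean(ps,0); d=p[...,0]-p[...,2]
f=load("s22");K,T=f["K"],np.linalg.inv(f["T"])
def pr(*P): c=T[:3,:3]@np.array(P)+T[:3,3]; q=K@c/c[2]; return q[:2]
for v in range(164,190):
    r=d[v]; 
    a,b=np.median(r[292:300]),np.median(r[308:313]); c=np.median(r[322:328])
    def cross(us,lo,hi):
        for u in us:
            t=(lo+hi)/2
            if (r[u]-t)*(r[u+1]-t)<=0 and r[u]!=r[u+1]: return u+(t-r[u])/(r[u+1]-r[u])
        return np.nan
    L=cross(range(308,298,-1),a,b); Rr=cross(range(311,325),c,b)
    print(v,round(a),round(b),round(c),"L %.2f R %.2f mid %.2f w %.2f"%(L,Rr,(L+Rr)/2,Rr-L))
for y in (.04,.0605,.07,.09,.11,.13,.1415):
    print(y,*[pr(x,y,z).round(2).tolist() for z in (0,.01,.0197,.04) for x in (.4634,.5074)])
```

```text
164 50 9 64 L 303.56 R 315.40 mid 309.48 w 11.84
165 69 11 60 L 303.22 R 315.44 mid 309.33 w 12.22
166 68 11 62 L 303.03 R 315.43 mid 309.23 w 12.40
167 68 10 61 L 301.93 R 315.41 mid 308.67 w 13.48
168 67 11 61 L 301.79 R 315.41 mid 308.60 w 13.62
169 68 11 62 L 301.82 R 315.42 mid 308.62 w 13.60
170 68 10 62 L 302.19 R 315.34 mid 308.76 w 13.15
171 67 9 63 L 302.28 R 315.31 mid 308.79 w 13.03
172 68 8 62 L 302.49 R 315.59 mid 309.04 w 13.10
173 68 8 62 L 302.65 R 315.61 mid 309.13 w 12.96
174 69 8 65 L 302.67 R 315.82 mid 309.24 w 13.15
175 69 8 63 L 302.89 R 316.12 mid 309.50 w 13.24
176 70 8 63 L 303.15 R 316.31 mid 309.73 w 13.16
177 71 8 64 L 303.23 R 316.99 mid 310.11 w 13.75
178 70 8 58 L 303.48 R 318.58 mid 311.03 w 15.10
179 69 8 32 L 303.56 R 318.31 mid 310.93 w 14.74
180 77 8 28 L 303.71 R 318.16 mid 310.93 w 14.46
181 96 9 27 L 304.01 R 318.19 mid 311.10 w 14.18
182 111 9 35 L 304.01 R 318.19 mid 311.10 w 14.17
183 109 9 47 L 304.21 R 318.28 mid 311.25 w 14.07
184 110 9 62 L 304.61 R 318.29 mid 311.45 w 13.69
185 110 10 73 L 304.82 R 318.22 mid 311.52 w 13.40
186 111 8 7
[... 468 characters left out ...]
.17]
0.07 [305.55, 188.95] [318.53, 188.14] [305.57, 186.56] [318.6, 185.75] [305.59, 184.23] [318.66, 183.43] [305.63, 179.29] [318.8, 178.5]
0.09 [304.89, 185.42] [317.74, 184.63] [304.91, 183.04] [317.81, 182.25] [304.92, 180.72] [317.87, 179.94] [304.96, 175.8] [318.0, 175.03]
0.11 [304.24, 181.96] [316.97, 181.18] [304.25, 179.59] [317.03, 178.82] [304.27, 177.28] [317.09, 176.51] [304.3, 172.38] [317.22, 171.62]
0.13 [303.6, 178.56] [316.22, 177.8] [303.61, 176.2] [316.28, 175.45] [303.62, 173.9] [316.33, 173.15] [303.65, 169.02] [316.45, 168.29]
0.1415 [303.24, 176.63] [315.79, 175.89] [303.25, 174.28] [315.85, 173.54] [303.26, 171.98] [315.9, 171.25] [303.28, 167.12] [316.02, 166.39]
```

Next to the foot, the shim's right edge is at u=315.8 and the foot's right edge at 315.4. The lateral offset is about 0.3 mm, inside the 2 mm tolerance. Next I'll regrip the bar.

Emit:
{"api": "drive_tool", "payload": {
  "moves": [0, 0.04, 1.0, 0.02, 60, 0, 0.04, 2.0, 0.02, 60, 0, 0.04, 2.6, 0.02, 60, 0, 0.04, 2.6, 0.02, 60]
}}

```text
time_s: 18.85
tool_pos: [0.6074, -0.0741, 0.0234]
tool_rot: [-179.8, -0.0, 97.4]
force: [-0.7, 0.2, 0.4]
grip_width: 0.0599
grasp_force: 0.0
```

Emit:
{"api": "drive_tool", "payload": {
  "moves": [0, 0, 0, 0, 30, 0, 0, 0, 0, 15, 0, 0, 0, 0, 10, 0, 0, 0, 0, 10, 0, 0, 0, 0, 10],
  "squeeze": 55
}}

```text
time_s: 19.48
tool_pos: [0.6101, -0.0739, 0.0254]
tool_rot: [179.9, 0.0, 97.4]
force: [1.6, 0.5, 0.2]
grip_width: 0.0236
grasp_force: 54.9
```

Run:
```python
from h import *
barfit("s24"); line("w24"); W=cloud(load("w24"))
for v in (150,160,170,180): print(v,W[v,323].round(4))
```

```text
tail 39 -0.0786 [0.0323 0.0394 0.0435]
gripR 31 -0.0339 [0.0463 0.0474 0.0496]
front 19 0.1872 [0.0547 0.0559 0.0568]
19.525 [ 0.6101 -0.0738  0.0254] [1.799e+02 1.000e-02 9.740e+01] [2.28 0.4  0.57] [ 0.   -0.46 -0.34] 0.023711663149043605 54.85958489589393
19.575 [ 0.6101 -0.0738  0.0254] [179.9   0.   97.4] [2.3 0.  1.2] 0.02370766235322406
step v 14 [0.5928 0.0451 0.0526] [0.5975 0.009  0.1872]
slope 0.587 under@ridge 0.0540 tiptop@edge 0.0928 x@ridge 0.5889 x@catch 0.6178
150 [ 0.6    -0.0105  0.0454]
160 [ 0.6006 -0.0155  0.045 ]
170 [ 0.6013 -0.0204  0.0455]
180 [ 0.6017 -0.0237  0.0527]
```

Emit:
{"api": "drive_tool", "payload": {
  "moves": [0, 0, 0.1, 0, 10, 0, 0, 0.2, 0, 10, 0, 0, 0.2, 0, 10]
}}

```text
time_s: 19.95
tool_pos: [0.6112, -0.0734, 0.0192]
tool_rot: [179.8, 0.0, 97.4]
force: [-0.2, -0.1, 10.7]
grip_width: 0.0238
grasp_force: 55.0
```

Run:
```python
from h import *
barfit("s25");P=cloud(load("s25"))
for y0 in (-.175,-.165):
    m=(P[...,1]>y0)&(P[...,1]<y0+.01)&(P[...,0]>.55)&(P[...,0]<.68)&(P[...,2]>.010)&(P[...,2]<.033); q=P[m]
    print(y0,len(q),q[:,0].min().round(4),q[:,0].max().round(4),np.median(q[:,2]).round(4))
```

```text
tail 42 -0.0776 [0.023  0.0364 0.0434]
gripR 35 -0.033 [0.0374 0.0395 0.0418]
front 16 0.1862 [0.054  0.0563 0.0602]
20.0 [ 0.6112 -0.0734  0.0193] [1.7979e+02 2.0000e-02 9.7430e+01] [-0.57  0.63 11.56] [ 0.52 -0.02 -0.27] 0.023806364378050417 54.980167374014854
-0.175 22 0.6066 0.6625 0.0169
-0.165 24 0.6068 0.6297 0.0213
```

Emit:
{"api": "drive_tool", "payload": {
  "moves": [0, -0.25, 0, 0.35, 10, 0, -0.5, 0, 0.7, 10, 0.02, -0.74, 0, 1.05, 10, 0.04, -0.98, 0, 1.4, 10, 0.04, -0.98, 0, 1.4, 10]
}}

```text
time_s: 20.62
tool_pos: [0.5702, -0.074, 0.0186]
tool_rot: [-180.0, -0.1, 83.7]
force: [-3.4, 5.1, 11.3]
grip_width: 0.0236
grasp_force: 55.0
```

Run:
```python
from h import *
barfit("s26");P=cloud(load("s26"))
for y0 in (-.175,-.165,-.155,-.145):
    m=(P[...,1]>y0)&(P[...,1]<y0+.01)&(P[...,0]>.53)&(P[...,0]<.64)&(P[...,2]>.010)&(P[...,2]<.033); q=P[m]
    if len(q):print(y0,len(q),q[:,0].min().round(4),q[:,0].max().round(4),np.median(q[:,2]).round(4))
```

```text
tail 38 -0.0695 [0.0215 0.0235 0.0272]
gripR 31 -0.0372 [0.037  0.0397 0.0424]
front 8 0.064 [0.0441 0.0454 0.0464]
20.675 [ 0.5702 -0.074   0.0185] [-1.7998e+02 -1.3000e-01  8.3700e+01] [-3.14  5.04 10.78] [1.55 0.73 0.54] 0.02362656628621177 55.006732447072864
-0.175 24 0.5459 0.5665 0.0161
-0.165 27 0.5464 0.5685 0.0204
-0.155 17 0.548 0.6399 0.0232
-0.145 18 0.5491 0.5689 0.0229
```

Emit:
{"api": "drive_tool", "payload": {
  "moves": [0.01, 0, -0.08, 0, 10, 0.02, 0, -0.16, 0, 10, 0.03, 0, -0.24, 0, 10, 0.04, 0, -0.32, 0, 10, 0.05, 0, -0.4, 0, 10]
}}

```text
time_s: 21.3
tool_pos: [0.5702, -0.0753, 0.0329]
tool_rot: [-180.0, 0.0, 83.5]
force: [-0.6, 3.1, 0.7]
grip_width: 0.0236
grasp_force: 55.0
```

Emit:
{"api": "drive_tool", "payload": {
  "moves": [0.01, 0, -0.07, 0, 10, 0.02, 0, -0.14, 0, 10, 0.03, 0, -0.21, 0, 10, 0.04, 0, -0.28, 0, 10, 0.05, 0, -0.34, 0, 10]
}}

```text
time_s: 21.92
tool_pos: [0.5704, -0.0743, 0.0467]
tool_rot: [-180.0, 0.1, 83.4]
force: [-2.3, 1.1, 0.8]
grip_width: 0.0237
grasp_force: 55.0
```

```bash
cat > ch.py <<'E'
from h import *
import sys
barfit("s"+sys.argv[1]); P=cloud(load("s"+sys.argv[1]))
m=(P[...,0]>.45)&(P[...,0]<.52)&(P[...,1]>.13)&(P[...,1]<.19)&(P[...,2]>.055)&(P[...,2]<.11); q=P[m]
print("chassis top",len(q),np.median(q,0).round(4) if len(q) else 0)
E
python3 ch.py 27
```

```text
tail 34 -0.0693 [0.0625 0.064  0.0653]
gripR 30 -0.0349 [0.0719 0.0731 0.0747]
front 13 0.084 [0.0581 0.0605 0.0613]
21.975 [ 0.5705 -0.0743  0.047 ] [-1.7999e+02  8.0000e-02  8.3430e+01] [-3.03  0.18  2.53] [-0.68  0.49  0.22] 0.023670147454008608 55.00607972033322
chassis top 287 [0.4851 0.1427 0.0779]
```

Emit:
{"api": "drive_tool", "payload": {
  "moves": [0.01, 0, -0.07, 0, 10, 0.02, 0, -0.14, 0, 10, 0.03, 0, -0.21, 0, 10, 0.04, 0, -0.28, 0, 10, 0.04, 0, -0.28, 0, 10]
}}

```text
time_s: 22.6
tool_pos: [0.5705, -0.0718, 0.0575]
tool_rot: [-180.0, 0.0, 83.5]
force: [-1.2, -1.3, -6.8]
grip_width: 0.0236
grasp_force: 55.0
```

```bash
python3 ch.py 28
```

```text
tail 33 -0.0706 [0.0772 0.079  0.0811]
gripR 26 -0.0386 [0.0839 0.0861 0.0878]
front 13 0.0933 [0.0627 0.0646 0.0668]
22.65 [ 0.5705 -0.0717  0.0574] [-179.96    0.     83.46] [-0.36 -0.96 -6.83] [-0.92  0.12  0.11] 0.02348453464280525 55.00146576203406
chassis top 267 [0.4825 0.1441 0.077 ]
```

Emit:
{"api": "drive_tool", "payload": {
  "moves": [0, 0, -0.06, 0, 10, -0.35, 0, -0.1, 0, 10, -0.75, 0, -0.15, 0, 10, -1.15, 0, -0.2, 0, 10, -1.15, 0, -0.2, 0, 10]
}}

```text
time_s: 23.28
tool_pos: [0.5656, -0.1207, 0.0662]
tool_rot: [179.9, 0.1, 83.2]
force: [0.3, -0.5, -4.6]
grip_width: 0.0237
grasp_force: 55.0
```

```bash
python3 ch.py 29
```

```text
tail 42 -0.0699 [0.087  0.089  0.0914]
gripR 27 -0.0347 [0.0924 0.0948 0.096 ]
front 15 0.0844 [0.0691 0.0726 0.0739]
23.325 [ 0.5657 -0.1188  0.066 ] [179.97   0.    83.3 ] [-0.42  0.42 -5.08] [-0.16 -0.06 -0.06] 0.023614055033980372 54.996021799743176
chassis top 271 [0.4855 0.1428 0.077 ]
```

Emit:
{"api": "drive_tool", "payload": {
  "moves": [0, 0, -0.8, 0, 10, -0.8, -0.4, -0.8, 0, 10, -1.8, -0.75, -0.8, 0, 10, -3.0, -0.9, -0.6, 0, 10, -3.0, -0.9, -0.2, 0, 10]
}}

```text
time_s: 23.95
tool_pos: [0.5152, -0.2381, 0.0741]
tool_rot: [179.9, 0.2, 83.0]
force: [-0.2, -0.6, -4.9]
grip_width: 0.0235
grasp_force: 55.0
```

Emit:
{"api": "drive_tool", "payload": {
  "moves": [0, 0, 0.2, 0, 10, 0, 0, 0.5, 0, 10, 0, 0, 0.8, 0, 10, 0, 0, 1.1, 0, 10, 0, 0, 1.4, 0, 10],
  "squeeze": 14
}}

```text
time_s: 24.58
tool_pos: [0.5164, -0.2325, 0.0171]
tool_rot: [180.0, 0.0, 83.5]
force: [0.1, -1.4, -1.9]
grip_width: 0.0235
grasp_force: 14.0
```

```bash
python3 ch.py 30
```

```text
tail 46 -0.0725 [0.0363 0.0378 0.0395]
gripR 38 -0.0347 [0.0414 0.0437 0.0457]
front 11 0.0681 [0.0244 0.0254 0.0261]
24.625 [ 0.5152 -0.2321  0.0154] [-1.7988e+02 -6.0000e-02  8.3450e+01] [-0.12 -0.34 -5.02] [ 0.01 -0.23 -0.14] 0.02398387864099788 14.014997980557382
chassis top 278 [0.4853 0.1441 0.0766]
```

Emit:
{"api": "drive_tool", "payload": {
  "moves": [0, 0, 0.15, 0, 10, 0, 0, 0.27, 0, 10, 0, 0, 0.27, 0, 10, 0, 0, 0.27, 0, 30, 0, 0, 0.27, 0, 55]
}}

```text
time_s: 25.25
tool_pos: [0.517, -0.2326, 0.0078]
tool_rot: [179.9, 0.0, 83.5]
force: [0.2, -0.7, -0.3]
grip_width: 0.0335
grasp_force: 0.0
```

Emit:
{"api": "drive_tool", "payload": {
  "moves": [0, 0, 0, 0, 60, 0, 0, -1.0, 0, 60, 0, 0, -2.5, 0, 60, 0, 0, -4, 0, 60, 0, 0, -4, 0, 60]
}}

```text
time_s: 25.88
tool_pos: [0.5198, -0.2337, 0.1731]
tool_rot: [179.4, 0.2, 83.5]
force: [0.1, -0.5, -0.3]
grip_width: 0.0601
grasp_force: 0.0
```

Run:
```python
from h import *
o=env.get_obs(); print(o["time_s"],o["tool_pos"],o["force"],o["grip_width"])
shot("side","s31"); shot("top","t31"); P=cloud(load("s31")); Q=cloud(load("t31"))
def rg(P,n,x0,x1,y0,y1,z0,z1):
    q=P[(P[...,0]>x0)&(P[...,0]<x1)&(P[...,1]>y0)&(P[...,1]<y1)&(P[...,2]>z0)&(P[...,2]<z1)]; print(n,len(q),q.min(0).round(3),np.median(q,0).round(4),q.max(0).round(3)) if len(q) else print(n,0)
for A in(P,Q):
    rg(A,"chassis",.45,.62,.13,.19,.055,.11); rg(A,"shimtail",.44,.53,.04,.1,.03,.05); rg(A,"spindle",.36,.42,.08,.15,.03,.13); rg(A,"flange",.65,.75,-.07,.03,.008,.05); rg(A,"bar",.48,.57,-.36,0,.005,.05)
```

```text
25.875 [ 0.51980535 -0.23372363  0.1731171 ] [ 0.10223867 -0.45021493 -0.33836456] 0.06005744866880211
chassis 247 [0.451 0.13  0.055] [0.4859 0.15   0.0772] [0.525 0.189 0.083]
shimtail 12 [0.477 0.059 0.03 ] [0.4872 0.0641 0.0352] [0.495 0.071 0.043]
spindle 119 [0.38  0.106 0.033] [0.3893 0.1153 0.0719] [0.4   0.127 0.115]
flange 258 [ 0.673 -0.061  0.008] [ 0.7033 -0.0325  0.0155] [0.742 0.008 0.041]
bar 676 [ 0.48  -0.36   0.005] [ 0.5169 -0.2115  0.0141] [ 0.57  -0.005  0.029]
chassis 827 [0.45 0.13 0.06] [0.5343 0.1591 0.0741] [0.62  0.19  0.082]
shimtail 37 [0.465 0.061 0.03 ] [0.4863 0.0674 0.0381] [0.505 0.072 0.044]
spindle 38 [0.383 0.111 0.031] [0.39   0.1159 0.0851] [0.4   0.126 0.113]
flange 208 [ 0.675 -0.056  0.008] [ 0.7044 -0.0236  0.0131] [0.74  0.011 0.038]
bar 306 [ 0.487 -0.226  0.005] [ 0.5258 -0.1372  0.0108] [ 0.57  -0.014  0.026]
```

Emit:
{"api": "drive_tool", "payload": {
  "moves": [0, 0, 0, 0, 60, 0, 0, 0, 0, 60, 0, 0, 0, 0, 60, 0, 0, 0, 0, 60]
}}

```text
time_s: 26.48
tool_pos: [0.516, -0.2325, 0.1665]
tool_rot: [-180.0, -0.0, 83.5]
force: [-0.9, -0.2, 0.8]
grip_width: 0.06
grasp_force: 0.0
```

```bash
python3 -c "
from h import *
print(env.sign_off())"
```

```text
the job is handed in; nothing more can be done
None
```

Handed in at about 26.5 s (no verdict returned): by my last camera measurements the chassis front stands on the shim, centred under the foot to about 0.5 mm, the bar lies loose on the table, and the spindle and flange are still standing.

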